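# Make up two Easter gift sets

## Robot

A 6-joint arm with a two-finger parallel gripper is mounted at the origin on a cart in front of the work surface, level with it; the furniture and walls round the work are solid. World frame = base frame: x ahead of the robot, y to its left, z up, the work surface at z = 0. Lengths are in m, angles in rad, forces in N, time in s.
With the tool pointing down it reaches from about 0.35 to 0.725 m from the base axis. Payload 4.3 kg.
Tool frame: the origin (TCP) lies midway between the tips of the shut fingers; the grasp point (between the pads) lies r.hold_point_z behind it (r.hold_point_z is the distance from the TCP to the grasp point, in m); z points along the fingers, y is the line along which they close (so a half turn about z gives the same grasp; the last joint's range is limited). The gripper opens to 85 mm and grips with 20 to 120 N. Pads are 22 mm wide; open, the fingers measure 114 mm over their backs; the gripper's body (76 mm by 85 mm) begins 54 mm behind the grasp point. The pads swing forward as they close: fully open they stand 13 mm farther back than shut.
Start: joints at [1.001, 0.377, 0.081, 1.274, 0, 1.46], TCP at [0.255, 0.515, 0.231] pointing down, gripper open.
Joint ranges: [-2.72, 2.72], [-0.84, 1.66], [-1.02, 1.22], [-1.77, 2.12], [-1.37, 1.28], [-3.14, 3.14]. Speed limits (rad/s): [2.57, 2.57, 3.14, 3.14, 3.14, 3.14].

## Interface

Orientations are given as a unit quaternion [w, x, y, z].
In Python, from plant import monitor, optics, sign_off, r gives the robot as it stands. The module is installed in compiled form; this text tells all that it offers.
- The arm moves only by the shell command python3 -m crank 'ROWS'. ROWS is JSON, a list of rows, each a list of 7 numbers: the turn, a rotation vector about the tool's x, y, z as a fraction of full scale, then the shift along the tool's x, y, z as a fraction of full scale, then the opening, from -1 (shut) to 1 (fully open). A call has 1 to 8 rows; each row is the pose to reach, as a shift and turn from the pose commanded when the call began, along the tool's axes at that moment; what a row does not reach only later rows make up. Full scale, the value 1, is 0.8 m for a shift and 45 degrees for a turn. A row lasts 1/12 s, in which the tool goes at most 41.7 mm and 7.16 degrees, less where a joint would pass 70% of its speed; a pose out of reach is approached as far as the arm can. A call with a number of a shift or a turn outside -1 to 1 is refused whole. A call with a gripper value outside its range is refused whole. The fingers move at their own pace and stop on an object; the grip force is fixed at half the most. Time passes only in rows, so rows that repeat a pose let the fingers close. It gives the time, the measured TCP pose, the force, the opening and the grip force at its end, in the units of the state.
- monitor.get_state(): the state, without advancing time (a new reading comes with each control period).
- optics.snapshot(name): name is "scene" or "top" or "wrist"; returns a dict with "image" (384x512x3 uint8, red, green, blue), "K" (3x3 intrinsics, pixels), "rvec" (rotation vector, rad) and "tvec" (3), from world to camera coordinates, as OpenCV has them. Camera axes: x right, y down, z forward; pixel columns grow to the right and rows downward; lengths in m; the calibration is good to about 2 mm. The wrist camera is an equidistant fisheye: a pixel r from the principal point sees the ray r / f radians off the axis. A picture is of the moment at which its call begins. There is no depth.
- sign_off(): hands the job in; it is judged then, once.
The state is a dict: "clock": time; "joint_positions": joint angles; "joint_velocities": joint speeds; "effort": joint torques, N m; "tcp_pos": TCP position; "tool_rot": TCP orientation; "force": force on the tool from outside, world axes, zero at the start; "moment": the same for the moment, N m; "opening": opening from 0.0 (shut) to 1.0 (fully open); "gripper_force": force on a finger pad.
Only numpy, scipy, OpenCV 4.12 (cv2) and the standard library are available. Lean on these libraries where they do the work, as an engineer would, in place of code of your own. Each camera call takes 0.05 s, during which the arm holds its last target. There are 200 camera calls.

## Task

Make up the two Easter gift sets from the row of stock on the table. Put the two foil eggs into the wooden box, one in each round nest, then set its lid on so that it is fully home; in the open tray stand the small hare in the square opening and the tin egg in the round one, both upright and right down on the tray's floor. The tall hare is in neither set: leave it standing where it is.

Things in the scene. Friction and masses are not known exactly. Their poses are not given: they have to be found in the camera images.
- foil_egg_1: foil-wrapped chocolate egg (dull gold), lying down on the table: 42 long (its x) x 33 wide (its y) x 32 mm high, 30 g. Origin under its middle, on the table, z up; widest 16 mm above its origin. Pinch it across its width
- foil_egg_2: foil-wrapped chocolate egg (dusky rose), lying down on the table: 42 long (its x) x 33 wide (its y) x 32 mm high, 30 g. Origin under its middle, on the table, z up; widest 16 mm above its origin. Pinch it across its width. The two foil eggs are alike and may go in either nest
- small_hare: small white chocolate hare, ears leaning outwards, standing, 49 x 54 x 82 mm, 80 to 170 g, faces its -x. Origin: middle of its underside, z up. Body 33 mm thick along x, 39 along y, up to 42 mm; head above 27 mm thick along x; ears reach 27 mm out along +y and -y from 49 mm up. Grip it across x, about 45 mm up
- tin_egg: mint-green tin egg with a bow on top, standing on its flattened end, 57 x 60 x 91 mm with the bow, 60 g. Origin at the middle of its underside, z up; round, 48 mm across where it is widest, about 35 mm up
- egg_box: open light-wood gift box, fixed to the table, 102 (x) x 150 (y) x 50 mm high, walls and floor 6 mm, inside 90 x 138. Origin: middle of its underside, z up. Its white card insert (top 14 mm above the origin) has two round nests 58 mm across, centred at x = 0, y = +35 and -35 mm; in them the bare box floor lies 6 mm above the origin
- box_lid: lift-off lid of the box, lying right way up: light-wood board 106 (x) x 154 (y) x 8 mm on a 5 mm inset panel 82 x 130 that drops inside the box walls. Origin at the middle of the panel's underside, z up. Dark bar grip on top: 14 mm thick along x, 64 along y, 13 to 39 mm above the origin. 110 to 230 g. Home: origin 45 mm above the box's, its y along the box's y, either way round
- tray: open light-wood tray, fixed to the table, 110 (x) x 196 (y) x 24 mm high, dowel grips at both y ends up to 46 mm. Origin: middle of its underside, z up. Its white card insert (top 17 mm above the origin) has a square opening (55 x 55 mm) centred at x = 0, y = +46 mm and a round one 64 mm across at x = 0, y = -46 mm; the tray's floor in both is 5 mm above the origin
- tall_hare: a taller white chocolate hare with upright ears, 60 x 55 x 123 mm, standing loose in the row of stock; not to be moved. Origin at the middle of its underside, z up

How it is judged:
By the outcome, as a careful person would: the job done as asked, in the order asked, and still so for the second after the job is handed in, with the robot touching nothing.
It also fails if it takes over 128 s, if anything falls off the work surface, if the arm or the gripper's body presses on something with over 40 N, if the wrist force passes 120 N, or if a joint passes its speed limit or range.

## Working session

There is one attempt and no reset: what is moved stays moved. The work goes in short steps, Python scripts to look and compute and a shell command to move; the robot and the scene stay as the last step left them, time stands still between calls to the robot, and variables do not carry over. Pictures are saved under pics/ and viewed, at most 14 in all, crops included, and the job is handed in when it is done.

```bash
mkdir -p pics; python3 - <<'E'
from plant import monitor, optics, r
import cv2
s=monitor.get_state()
for k in s: print(k,s[k])
print(r.hold_point_z)
for n in("scene","top"):
    p=optics.snapshot(n); cv2.imwrite(f"pics/{n}0.png",p["image"][:,:,::-1]); print(n,p["K"],p["rvec"],p["tvec"])
E
```

```text
clock 0.0
joint_positions [1.00070486e+00 3.78088246e-01 7.96459956e-02 1.27445845e+00
 2.21780032e-05 1.46050945e+00]
joint_velocities [-0.00111568 -0.00027469  0.00157677  0.00105505 -0.00013202 -0.00043651]
effort [ 1.44493872e-03 -4.63603592e+01  2.69875646e+01  2.06240342e-02
 -7.81038807e-05 -1.00376560e-06]
tcp_pos [0.2547857  0.51471926 0.23035434]
tool_rot [-3.61531076e-04  2.27882271e-01  9.73688124e-01 -9.88185383e-04]
force [1.24728203 0.63131541 0.25855568]
moment [-0.00011085  0.03130394  0.02529538]
gripper_force 0.0
opening 0.9996111019568437
0.0187
scene [[366.87635143   0.         251.69512257]
 [  0.         366.87635143 193.79234786]
 [  0.           0.           1.        ]] [ 2.06903737 -0.53208429  0.26659649] [-0.45844716  0.21090482  0.77497044]
top [[408.71286866   0.         255.92855512]
 [  0.         408.71286866 192.2892358 ]
 [  0.           0.           1.        ]] [ 2.16297901 -2.15623706  0.12227375] [0.02105264 0.55393633 0.83718555]
```

View pics/scene0.png

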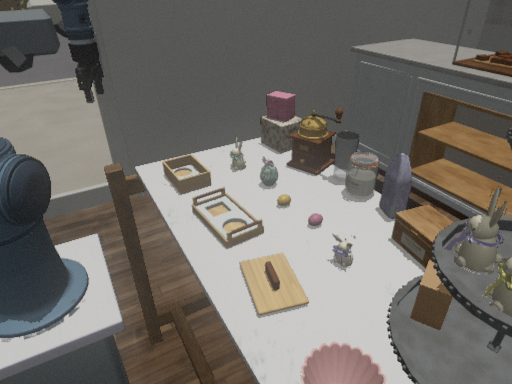

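View pics/top0.png

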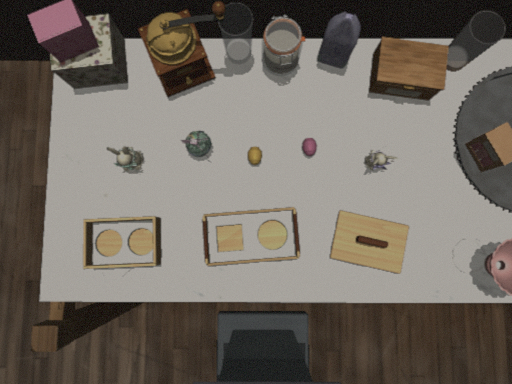

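```bash
cat > h.py <<'E'
import numpy as np, cv2
from plant import monitor, optics, r
from scipy.spatial.transform import Rotation as Rn
def cam(p):
    R=cv2.Rodrigues(np.array(p["rvec"],float))[0]; return R,np.array(p["tvec"],float).ravel()
def rays(p,uv,fish=False):
    K=np.array(p["K"]); R,t=cam(p); uv=np.atleast_2d(np.array(uv,float))
    d=np.c_[(uv[:,0]-K[0,2])/K[0,0],(uv[:,1]-K[1,2])/K[1,1],np.ones(len(uv))]
    if fish:
        th=np.linalg.norm(d[:,:2],axis=1); d=np.c_[d[:,:2]/np.maximum(th,1e-9)[:,None]*np.sin(th)[:,None],np.cos(th)]
    return -R.T@t, d@R
def onz(p,uv,z,fish=False):
    c,d=rays(p,uv,fish); return c+d*((z-c[2])/d[:,2])[:,None]
def proj(p,X,fish=False):
    K=np.array(p["K"]); R,t=cam(p); q=np.atleast_2d(X)@R.T+t
    if fish:
        n=np.linalg.norm(q[:,:2],axis=1); th=np.arctan2(n,q[:,2]); a=q[:,:2]/np.maximum(n,1e-9)[:,None]*th[:,None]
    else: a=q[:,:2]/q[:,2:]
    return a*[K[0,0],K[1,1]]+[K[0,2],K[1,2]]
def two(p1,u1,p2,u2,f1=False,f2=False):
    c1,d1=rays(p1,u1,f1); c2,d2=rays(p2,u2,f2); d1=d1[0];d2=d2[0]
    s,_,_,_=np.linalg.lstsq(np.c_[d1,-d2],c2-c1,rcond=None)
    a=c1+d1*s[0]; b=c2+d2*s[1]; return (a+b)/2,np.linalg.norm(a-b)
def blobs(img,lo,hi,amin=30):
    h=cv2.cvtColor(img,cv2.COLOR_RGB2HSV); m=cv2.inRange(h,np.array(lo),np.array(hi))
    m=cv2.morphologyEx(m,cv2.MORPH_CLOSE,np.ones((3,3)))
    return [c for c in cv2.findContours(m,cv2.RETR_EXTERNAL,cv2.CHAIN_APPROX_NONE)[0] if cv2.contourArea(c)>amin],m
E
python3 - <<'E'
from h import *
t=optics.snapshot("top"); s=optics.snapshot("scene"); np.set_printoptions(precision=4,suppress=True)
for p in(t,s): print(rays(p,[[0,0]])[0])
im=t["image"]; hsv=cv2.cvtColor(im,cv2.COLOR_RGB2HSV)
for n,uv in dict(gold=(255,155),rose=(310,147),tin=(198,145),nest=(108,243),lid=(350,230),card=(125,262),hare=(125,160),table=(160,180),bar=(372,241)).items(): print(n,hsv[uv[1],uv[0]])
for lo,hi,nm in(((8,60,90),(30,255,255),"wood/gold"),((155,60,50),(180,255,255),"rose"),((35,20,20),(95,255,255),"tin")):
    for c in blobs(im[100:280,60:420],lo,hi)[0]:
        c=c+[60,100]; print(nm,cv2.contourArea(c),cv2.minAreaRect(c))
A=im[190:285,70:430]; B=im[120:185,95:400]
b=cv2.resize(B[:,:,::-1],(800,170),interpolation=cv2.INTER_CUBIC)
a=cv2.resize(A[:,:,::-1],(800,211),interpolation=cv2.INTER_CUBIC)
si=s["image"][:,:,::-1]
c=np.hstack([cv2.resize(si[130:190,150:290],(467,200),interpolation=cv2.INTER_CUBIC),cv2.resize(si[220:280,290:390],(333,200),interpolation=cv2.INTER_CUBIC)])
cv2.imwrite("pics/crop.png",np.vstack([b,a,c]))
E
```

```text
[0.4526 0.0195 0.896 ]
[ 0.1571 -0.7055  0.5769]
gold [ 22 141 163]
rose [171  90 153]
tin [175  17  92]
nest [ 20  94 165]
lid [ 20  98 164]
card [ 23  13 157]
hare [ 20  44 155]
table [ 13  14 166]
bar [ 11 146  82]
wood/gold 172.5 ((252.13075256347656, 258.21832275390625), (7.586766719818115, 94.5636215209961), 85.64891815185547)
wood/gold 593.5 ((229.3413848876953, 237.59657287597656), (25.494964599609375, 25.328872680664062), 85.2363510131836)
wood/gold 630.0 ((272.0000305175781, 234.00003051757812), (28.284271240234375, 28.284271240234375), 45.0)
wood/gold 3469.0 ((119.006591796875, 242.15188598632812), (49.56187438964844, 74.1039047241211), 87.51044464111328)
wood/gold 3400.5 ((369.32012939453125, 241.57174682617188), (73.18421936035156, 49.02501678466797), 12.63336181640625)
wood/gold 143.5 ((248.7898712158203, 213.58351135253906), (7.016998291015625, 94.16638946533203), 85.03025817871094)
wood/gold 173.5 ((254.5, 155.0), (16.0, 13.0), 90.0)
rose 164.5 ((309.0, 146.5), (17.0, 12.0), 90.0)
tin 71.0 ((128.56639099121094, 162.00442504882812), (16.36854362487793, 22.85951805114746), 48.8140754699707)
tin 327.0 ((198.96449279785156, 143.48521423339844), (22.76923370361328, 24.307695388793945), 22.61986541748047)
```

View pics/crop.png

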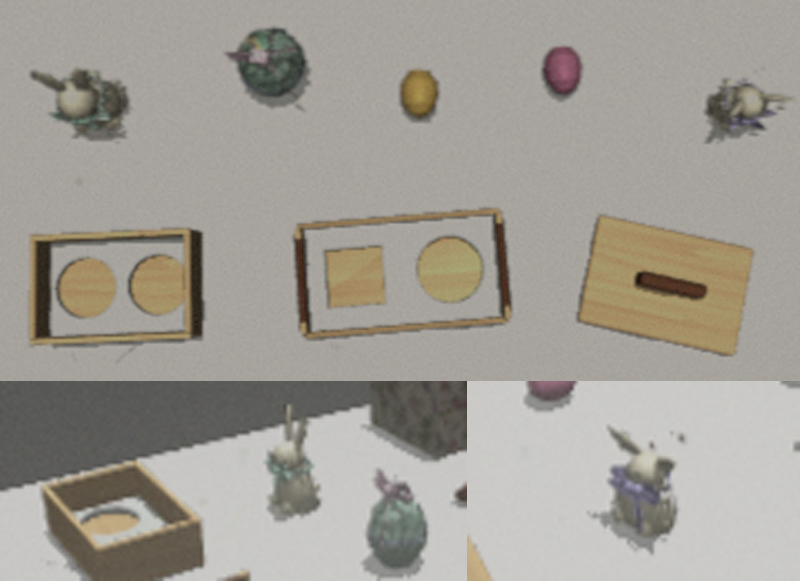

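```bash
cat >> h.py <<'E'
np.set_printoptions(precision=4,suppress=True)
def go(xyz,yaw,tcp=True):
    """rows numbers for TCP target, pointing down, tool y at yaw deg (mod 180)"""
    s=monitor.get_state(); q=s["tool_rot"]; R0=Rn.from_quat([q[1],q[2],q[3],q[0]])
    best=None
    for k in(-180,0,180,360):
        a=np.radians(yaw+k); y=[np.cos(a),np.sin(a),0]; z=[0,0,-1]; x=np.cross(y,z)
        R1=Rn.from_matrix(np.c_[x,y,z]); v=(R0.inv()*R1).as_rotvec()
        if best is None or np.linalg.norm(v)<np.linalg.norm(best)-1e-6: best=v
    d=R0.inv().apply(np.array(xyz)-s["tcp_pos"])
    n=max(np.linalg.norm(d)/.0417,np.degrees(np.linalg.norm(best))/7.16)
    print("row",np.round(np.r_[best/np.radians(45),d/.8],4),"nrows",round(n,1),"j6",round(s["joint_positions"][5],2))
E
python3 - <<'E'
from h import *
t=optics.snapshot("top")
def rect(uv4,z):
    X=onz(t,uv4,z); c=X.mean(0); e=[X[1]-X[0],X[2]-X[1]]; 
    l=[np.linalg.norm(v) for v in e]; v=e[int(np.argmax(l))]
    return c,np.round(l,4),round(np.degrees(np.arctan2(v[1],v[0]))%180,1)
im=t["image"]
W=[c+[60,100] for c in blobs(im[100:280,60:420],(8,60,90),(30,255,255))[0]]
for c in W:
    m=cv2.minAreaRect(c); b=cv2.boxPoints(m); z={True:.05,False:.013}[m[0][0]<200]
    if 3000<cv2.contourArea(c): print("big",z,*rect(b,z))
    elif cv2.contourArea(c)>500: print("hole",onz(t,[m[0]],.01))
    else: print("rim/egg",*rect(b,.024))
for lo,hi in(((8,90,90),(30,255,255)),((155,60,50),(180,255,255))):
    for c in blobs(im[120:180,230:340],lo,hi)[0]:
        X=onz(t,c[:,0]+[230,120],.016)[:,:2].astype(np.float32); e=cv2.fitEllipse(X*1000); print("egg",e)
f=lambda u,v:[95+u/2.623,120+v/2.615]
print("tin",onz(t,[f(272,62)],.035),"hare small",onz(t,[f(735,105)],.03),"tall",onz(t,[f(95,105)],.04))
w=optics.snapshot("wrist"); print(w["K"],rays(w,[[256,192]],True)[0],rays(w,[w["K"][:2,2]],True)[1],monitor.get_state()["tcp_pos"])
go([.5,-.0,.25],90)
E
```

```text
rim/egg [0.4153 0.0302 0.024 ] [0.1998 0.0168] 95.0
hole [[0.458  0.0798 0.01  ]]
hole [[ 0.466  -0.0121  0.01  ]]
big 0.05 [0.4481 0.3041 0.05  ] [0.1534 0.1015] 92.7
big 0.013 [ 0.4509 -0.2204  0.013 ] [0.1051 0.1565] 77.6
rim/egg [0.5091 0.037  0.024 ] [0.1995 0.0149] 95.2
rim/egg [0.6364 0.0262 0.024 ] [0.0283 0.0354] 0.1
egg ((638.419921875, 26.732797622680664), (28.140161514282227, 36.29241180419922), 88.85325622558594)
egg ((658.128662109375, -93.50483703613281), (27.40093231201172, 38.06952667236328), 91.81159973144531)
tin [[0.6585 0.1463 0.035 ]] hare small [[ 0.6245 -0.2336  0.03  ]] tall [[0.6211 0.2887 0.04  ]]
[[297.3186   0.     257.02  ]
 [  0.     297.3186 191.5551]
 [  0.       0.       1.    ]] [0.1925 0.5453 0.3728] [[ 0.2483 -0.1244 -0.9607]] [0.2551 0.5151 0.231 ]
row [-0.0007 -0.0002 -0.5854 -0.5601 -0.4412 -0.0235] nrows 13.7 j6 1.46
```

```bash
python3 -m crank '[[0,0,-0.585,-0.56,-0.44,-0.02,1],[0,0,-0.585,-0.56,-0.44,-0.02,1],[0,0,-0.585,-0.56,-0.44,-0.02,1],[0,0,-0.585,-0.56,-0.44,-0.02,1],[0,0,-0.585,-0.56,-0.44,-0.02,1],[0,0,-0.585,-0.56,-0.44,-0.02,1],[0,0,-0.585,-0.56,-0.44,-0.02,1],[0,0,-0.585,-0.56,-0.44,-0.02,1]]'
python3 -c "
from h import *
go([.62,.027,.2],89)"
```

```text
clock: 0.97
tcp_pos: [0.3959, 0.2198, 0.2407]
tool_rot: [0.0, -0.0, 1.0, 0.0]
force: [0.7, 0.1, -0.5]
opening: 0.996
gripper_force: 0.0
row [ 0.0004  0.0008  0.0223 -0.2801 -0.241   0.051 ] nrows 7.2 j6 0.37
```

```bash
python3 -m crank '[[0,0,0.022,-0.28,-0.241,0.05,1],[0,0,0.022,-0.28,-0.241,0.05,1],[0,0,0.022,-0.28,-0.241,0.05,1],[0,0,0.022,-0.28,-0.241,0.05,1],[0,0,0.022,-0.28,-0.241,0.05,1],[0,0,0.022,-0.28,-0.241,0.05,1],[0,0,0.022,-0.28,-0.241,0.05,1],[0,0,0.022,-0.28,-0.241,0.05,1]]'
python3 - <<'E'
from h import *
w=optics.snapshot("wrist"); cv2.imwrite("pics/w1.png",w["image"][:,:,::-1])
print(monitor.get_state()["tcp_pos"])
for X in([.638,.027,.016],[.658,-.0935,.016],[.6585,.1463,.035],[.458,.08,.01],[.6245,-.2336,.03]): print(proj(w,X,True))
E
```

```text
clock: 1.63
tcp_pos: [0.6231, 0.0238, 0.1981]
tool_rot: [0.0, 0.011, 1.0, -0.001]
force: [0.5, -0.0, -0.6]
opening: 0.999
gripper_force: 0.0
[0.6219 0.0251 0.1984]
[[261.6176 183.7771]]
[[160.6182 202.5689]]
[[367.2151 203.5229]]
[[305.8163  24.5651]]
[[ 56.5982 182.1114]]
```

View pics/w1.png

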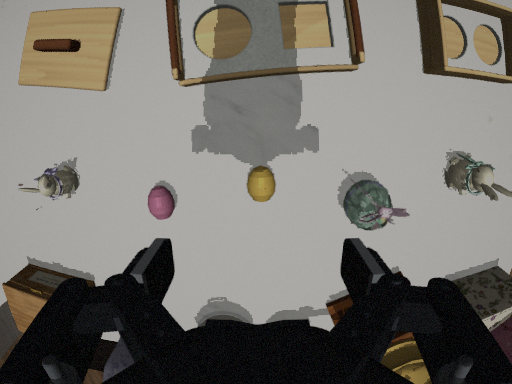

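```bash
python3 -c "
from h import *
w=optics.snapshot('wrist')
for lo,hi,b in(((15,110,60),(30,255,255),(240,160)),((155,60,40),(180,255,255),(140,175))):
    for c in blobs(w['image'][b[1]:b[1]+55,b[0]:b[0]+45],lo,hi)[0]:
        X=onz(w,c[:,0]+b,.016,True)[:,:2].astype(np.float32); print(cv2.fitEllipse(X*1000))
go([.638,.027,.0025],89)"
```

```text
((638.1929931640625, 26.03788185119629), (30.00033950805664, 40.508628845214844), 91.05912017822266)
((658.1213989257812, -93.89310455322266), (32.539039611816406, 40.51369094848633), 84.55472564697266)
row [ 0.0003 -0.0019 -0.0038 -0.0227  0.0003  0.2457] nrows 4.7 j6 -0.04
```

```bash
python3 -m crank '[[0,0,0,-0.0205,0.0005,0.1,1],[0,0,0,-0.0205,0.0005,0.2,1],[0,0,0,-0.0205,0.0005,0.2,1],[0,0,0,-0.0205,0.0005,0.235,1],[0,0,0,-0.0205,0.0005,0.245,1],[0,0,0,-0.0205,0.0005,0.245,1],[0,0,0,-0.0205,0.0005,0.245,1]]'
python3 -m crank '[[0,0,0,0,0,0,-1],[0,0,0,0,0,0,-1],[0,0,0,0,0,0,-1],[0,0,0,0,0,0,-1],[0,0,0,0,0,0,-1],[0,0,0,0,0,0,-1],[0,0,0,0,0,0,-1],[0,0,0,0,0,0,-1]]'
```

```text
clock: 2.32
tcp_pos: [0.6329, 0.0302, 0.0037]
tool_rot: [-0.002, 0.008, 1.0, 0.0]
force: [1.1, -0.2, 0.6]
opening: 1.003
gripper_force: 0.0
clock: 2.98
tcp_pos: [0.6373, 0.0289, 0.0067]
tool_rot: [0.002, 0.009, 1.0, 0.0]
force: [-2.1, 0.5, 7.1]
opening: 0.339
gripper_force: 58.6
```

```bash
python3 -m crank '[[0,0,0,0,0,-0.05,-1],[0,0,0,0,0,-0.1,-1],[0,0,0,0,0,-0.15,-1],[0,0,0,0,0,-0.2,-1],[0,0,0,0,0,-0.2,-1],[0,0,0,0,0,-0.2,-1]]'
python3 - <<'E'
from h import *
w=optics.snapshot("wrist"); cv2.imwrite("pics/w2.png",w["image"][:,:,::-1])
s=monitor.get_state();print(s["tcp_pos"],s["opening"],s["force"])
a=np.radians(92.7); by=np.array([np.cos(a),np.sin(a),0]); c=np.array([.4481,.3041,0])
print("nests",c+.035*by,c-.035*by); go(c-.035*by+[0,0,.16],182.7);go(c-.035*by+[0,0,.16],2.7)
E
```

```text
clock: 3.48
tcp_pos: [0.6386, 0.0286, 0.1688]
tool_rot: [0.004, 0.009, 1.0, -0.0]
force: [-0.3, 0.0, -1.8]
opening: 0.339
gripper_force: 59.7
[0.6368 0.0287 0.1661] 0.33618514193419485 [ 0.9813 -0.5033 -0.786 ]
nests [0.4465 0.3391 0.    ] [0.4497 0.2691 0.    ]
row [0.0032 0.0035 1.9174 0.2392 0.2964 0.0068] nrows 12.1 j6 -0.04
row [0.0032 0.0035 1.9174 0.2392 0.2964 0.0068] nrows 12.1 j6 -0.04
```

View pics/w2.png

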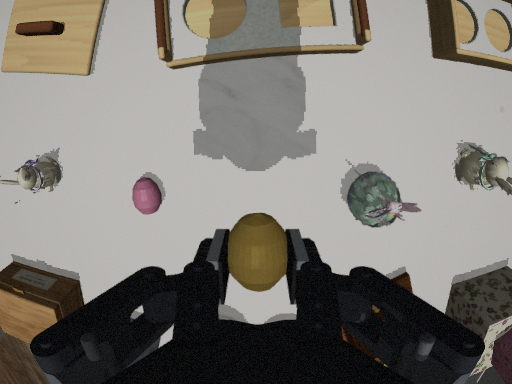

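```bash
python3 -m crank '[[0,0,0.95,0.239,0.296,0,-1],[0,0,0.95,0.239,0.296,0,-1],[0,0,0.95,0.239,0.296,0,-1],[0,0,0.95,0.239,0.296,0,-1],[0,0,0.95,0.239,0.296,0,-1],[0,0,0.95,0.239,0.296,0,-1],[0,0,0.95,0.239,0.296,0,-1],[0,0,0.95,0.239,0.296,0,-1]]'
python3 -m crank '[[0,0,0.96,0,0,0,-1],[0,0,0.96,0,0,0,-1],[0,0,0.96,0,0,0,-1],[0,0,0.96,0,0,0,-1],[0,0,0.96,0,0,0,-1],[0,0,0.96,0,0,0,-1],[0,0,0.96,0,0,0,-1],[0,0,0.96,0,0,0,-1]]'
python3 - <<'E'
from h import *
w=optics.snapshot("wrist"); cv2.imwrite("pics/w3.png",w["image"][:,:,::-1])
s=monitor.get_state();print(s["tcp_pos"],s["opening"],s["force"],s["joint_positions"])
a=np.radians(92.7); by=np.array([np.cos(a),np.sin(a),0]); c=np.array([.4481,.3041,0])
print(proj(w,[c+.035*by+[0,0,.014],c-.035*by+[0,0,.014]],True))
go(c-.035*by+[0,0,.16],2.7)
E
```

```text
clock: 4.2
tcp_pos: [0.4439, 0.271, 0.1624]
tool_rot: [-0.002, 0.371, 0.928, -0.001]
force: [0.3, 0.2, 0.3]
opening: 0.336
gripper_force: 59.7
clock: 4.87
tcp_pos: [0.4477, 0.2684, 0.1629]
tool_rot: [-0.001, 0.687, 0.727, -0.001]
force: [-0.2, 0.7, -1.4]
opening: 0.337
gripper_force: 59.7
[0.4479 0.2685 0.1633] 0.3373760726042883 [ 0.1179 -0.4469 -0.9048] [ 0.4185  0.3036 -0.2037  1.066   0.0001  1.9334]
[[259.7263 106.388 ]
 [259.0726 176.6722]]
row [-0.003   0.001   0.0112  0.0007  0.0024  0.0041] nrows 0.1 j6 1.93
```

View pics/w3.png

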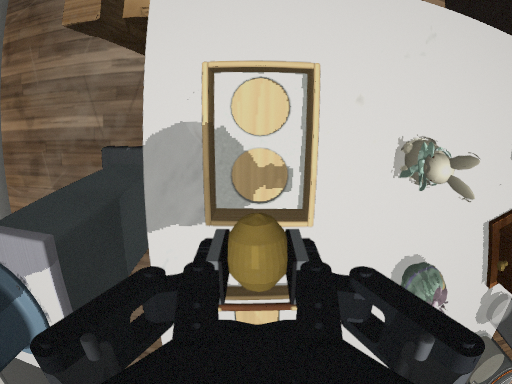

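```bash
python3 -m crank '[[0,0,0.01,0.0007,0.0024,0.05,-1],[0,0,0.01,0.0007,0.0024,0.1,-1],[0,0,0.01,0.0007,0.0024,0.14,-1],[0,0,0.01,0.0007,0.0024,0.17,-1],[0,0,0.01,0.0007,0.0024,0.183,-1],[0,0,0.01,0.0007,0.0024,0.186,-1],[0,0,0.01,0.0007,0.0024,0.186,-1]]'
```

```text
clock: 5.5
tcp_pos: [0.4504, 0.2695, 0.0155]
tool_rot: [-0.0, 0.691, 0.723, -0.0]
force: [-0.4, 0.1, 0.1]
opening: 0.338
gripper_force: 59.7
```

Lower 3 mm more, open partly, then rise.

```bash
python3 -m crank '[[0,0,0,0,0,0.003,-1],[0,0,0,0,0,0.003,-1],[0,0,0,0,0,0.003,0.15],[0,0,0,0,0,0.003,0.15],[0,0,0,0,0,0.003,0.15],[0,0,0,0,0,0.003,0.15],[0,0,0,0,0,0.003,0.15]]'
python3 -m crank '[[0,0,0,0,0,-0.03,0.15],[0,0,0,0,0,-0.08,0.15],[0,0,0,0,0,-0.12,0.15],[0,0,0,0,0,-0.16,0.15],[0,0,0,0,0,-0.19,0.15],[0,0,0,0,0,-0.19,0.15]]'
python3 - <<'E'
from h import *
w=optics.snapshot("wrist"); cv2.imwrite("pics/w4.png",w["image"][:,:,::-1])
go([.658,-.0937,.17],90)
E
```

```text
clock: 6.08
tcp_pos: [0.4509, 0.2697, 0.0136]
tool_rot: [0.0, 0.691, 0.723, 0.0]
force: [0.5, 0.3, -0.3]
opening: 0.575
gripper_force: 0.0
clock: 6.58
tcp_pos: [0.454, 0.2711, 0.1711]
tool_rot: [0.002, 0.691, 0.723, 0.005]
force: [1.3, 0.8, 0.6]
opening: 0.572
gripper_force: 0.0
row [ 0.009   0.0036 -1.9424 -0.4666  0.2354 -0.0015] nrows 12.2 j6 1.94
```

View pics/w4.png

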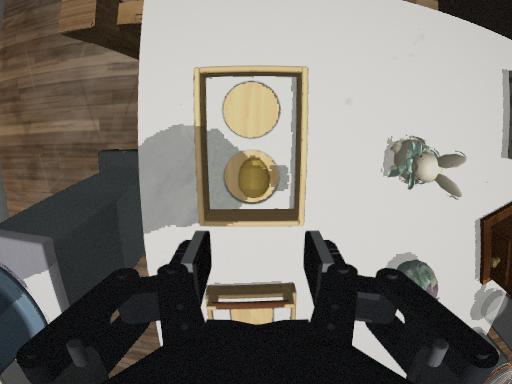

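```bash
python3 -m crank '[[0,0,-0.97,-0.466,0.235,0,1],[0,0,-0.97,-0.466,0.235,0,1],[0,0,-0.97,-0.466,0.235,0,1],[0,0,-0.97,-0.466,0.235,0,1],[0,0,-0.97,-0.466,0.235,0,1],[0,0,-0.97,-0.466,0.235,0,1],[0,0,-0.97,-0.466,0.235,0,1],[0,0,-0.97,-0.466,0.235,0,1]]'
python3 -c "
from h import *
go([.658,-.0937,.15],90)"
```

```text
clock: 7.3
tcp_pos: [0.6043, -0.0054, 0.1636]
tool_rot: [-0.001, 0.371, 0.928, -0.0]
force: [1.0, 0.3, 0.0]
opening: 0.998
gripper_force: 0.0
row [-0.0006 -0.0033 -0.9692 -0.1247 -0.0336  0.0168] nrows 6.1 j6 0.65
```

```bash
python3 -m crank '[[0,0,-0.97,-0.125,-0.034,0.017,1],[0,0,-0.97,-0.125,-0.034,0.017,1],[0,0,-0.97,-0.125,-0.034,0.017,1],[0,0,-0.97,-0.125,-0.034,0.017,1],[0,0,-0.97,-0.125,-0.034,0.017,1],[0,0,-0.97,-0.125,-0.034,0.017,1],[0,0,-0.97,-0.125,-0.034,0.017,1]]'
python3 -c "
from h import *
w=optics.snapshot('wrist')
u=proj(w,[.658,-.0937,.016],True)[0]; b=np.maximum((u-[40,40]).astype(int),0); print(u)
for c in blobs(w['image'][b[1]:b[1]+80,b[0]:b[0]+80],(155,60,40),(180,255,255))[0]:
    X=onz(w,c[:,0]+b,.016,True)[:,:2].astype(np.float32); e=cv2.fitEllipse(X*1000); print(e)
go([e[0][0]/1000,e[0][1]/1000,.002],90)"
```

```text
clock: 7.88
tcp_pos: [0.6571, -0.0927, 0.1495]
tool_rot: [-0.002, -0.0, 1.0, 0.0]
force: [1.0, 0.2, -0.1]
opening: 1.0
gripper_force: 0.0
[257.0884 183.0039]
((658.3029174804688, -94.03905487060547), (30.332448959350586, 40.73331832885742), 93.81613159179688)
row [ 0.001  -0.0036 -0.0043 -0.0019 -0.0021  0.1848] nrows 3.5 j6 -0.23
```

```bash
python3 -m crank '[[0,0,-0.07,-0.002,-0.002,0.05,1],[0,0,-0.07,-0.002,-0.002,0.1,1],[0,0,-0.07,-0.002,-0.002,0.15,1],[0,0,-0.07,-0.002,-0.002,0.178,1],[0,0,-0.07,-0.002,-0.002,0.185,1],[0,0,-0.07,-0.002,-0.002,0.185,1],[0,0,-0.07,-0.002,-0.002,0.185,1]]'
python3 -m crank '[[0,0,0,0,0,0,-1],[0,0,0,0,0,0,-1],[0,0,0,0,0,0,-1],[0,0,0,0,0,0,-1],[0,0,0,0,0,0,-1],[0,0,0,0,0,0,-1],[0,0,0,0,0,0,-1]]'
python3 -m crank '[[0,0,0,0,0,-0.05,-1],[0,0,0,0,0,-0.1,-1],[0,0,0,0,0,-0.15,-1],[0,0,0,0,0,-0.19,-1],[0,0,0,0,0,-0.2,-1],[0,0,0,0,0,-0.2,-1]]'
python3 -c "
from h import *
a=np.radians(92.7); by=np.array([np.cos(a),np.sin(a),0]); c=np.array([.4481,.3041,0])
go(c+.035*by+[0,0,.16],2.7)"
```

```text
clock: 8.52
tcp_pos: [0.6603, -0.0941, 0.0046]
tool_rot: [0.0, -0.026, 1.0, -0.0]
force: [0.3, 0.3, 0.5]
opening: 1.0
gripper_force: 0.0
clock: 9.1
tcp_pos: [0.6606, -0.0942, 0.005]
tool_rot: [0.001, -0.027, 1.0, -0.0]
force: [-0.8, 1.3, 6.2]
opening: 0.338
gripper_force: 58.9
clock: 9.6
tcp_pos: [0.6621, -0.0948, 0.1677]
tool_rot: [0.004, -0.026, 1.0, -0.001]
force: [0.5, -0.5, -0.6]
opening: 0.344
gripper_force: 59.6
row [-0.0092  0.005  -1.9925  0.2405  0.5558  0.0068] nrows 12.5 j6 -0.29
```

```bash
python3 -m crank '[[0,0,1,0.24,0.556,0,-1],[0,0,1,0.24,0.556,0,-1],[0,0,1,0.24,0.556,0,-1],[0,0,1,0.24,0.556,0,-1],[0,0,1,0.24,0.556,0,-1],[0,0,1,0.24,0.556,0,-1],[0,0,1,0.24,0.556,0,-1],[0,0,1,0.24,0.556,0,-1]]'
python3 -c "
from h import *
a=np.radians(92.7); by=np.array([np.cos(a),np.sin(a),0]); c=np.array([.4481,.3041,0])
go(c+.035*by+[0,0,.16],2.7)"
```

```text
clock: 10.27
tcp_pos: [0.5108, 0.2016, 0.1612]
tool_rot: [-0.002, 0.359, 0.933, -0.001]
force: [0.6, 0.5, -0.0]
opening: 0.344
gripper_force: 59.6
row [-0.0052 -0.001   1.0046  0.1749  0.0736  0.0016] nrows 6.3 j6 1.0
```

```bash
python3 -m crank '[[0,0,1,0.175,0.074,0,-1],[0,0,1,0.175,0.074,0,-1],[0,0,1,0.175,0.074,0,-1],[0,0,1,0.175,0.074,0,-1],[0,0,1,0.175,0.074,0,-1],[0,0,1,0.175,0.074,0,-1],[0,0,1,0.175,0.074,0,-1],[0,0,1,0.175,0.074,0,-1]]'
python3 -c "
from h import *
optics.snapshot('wrist')
a=np.radians(92.7); by=np.array([np.cos(a),np.sin(a),0]); c=np.array([.4481,.3041,0])
go(c+.035*by+[0,0,.013],2.7)"
```

```text
clock: 10.93
tcp_pos: [0.4474, 0.3377, 0.1612]
tool_rot: [-0.001, 0.688, 0.726, -0.002]
force: [-0.2, 0.7, 0.7]
opening: 0.34
gripper_force: 59.6
row [-0.0044  0.0023  0.0101  0.0022 -0.0008  0.1856] nrows 3.6 j6 2.05
```

```bash
python3 -m crank '[[0,0,0.01,0.002,0,0.05,-1],[0,0,0.01,0.002,0,0.1,-1],[0,0,0.01,0.002,0,0.14,-1],[0,0,0.01,0.002,0,0.17,-1],[0,0,0.01,0.002,0,0.183,-1],[0,0,0.01,0.002,0,0.186,-1],[0,0,0.01,0.002,0,0.186,-1],[0,0,0.01,0.002,0,0.186,-1]]'
python3 -m crank '[[0,0,0,0,0,0.001,0.15],[0,0,0,0,0,0.001,0.15],[0,0,0,0,0,0.001,0.15],[0,0,0,0,0,0.001,0.15],[0,0,0,0,0,0.001,0.15]]'
python3 -m crank '[[0,0,0,0,0,-0.03,0.15],[0,0,0,0,0,-0.08,0.15],[0,0,0,0,0,-0.12,0.15],[0,0,0,0,0,-0.16,0.15],[0,0,0,0,0,-0.19,0.15],[0,0,0,0,0,-0.19,0.15]]'
python3 - <<'E'
from h import *
t=optics.snapshot("top"); w=optics.snapshot("wrist")
im=np.hstack([cv2.resize(w["image"][:240,130:370],(500,500)),cv2.resize(t["image"][200:280,80:128],(300,500))])
cv2.imwrite("pics/w5.png",im[:,:,::-1])
go([.4509,-.2204,.2],-12.4)
E
```

```text
clock: 11.65
tcp_pos: [0.4502, 0.3404, 0.0162]
tool_rot: [0.0, 0.691, 0.723, 0.001]
force: [-0.7, 1.2, 0.1]
opening: 0.336
gripper_force: 59.6
clock: 12.07
tcp_pos: [0.4493, 0.34, 0.0146]
tool_rot: [0.0, 0.691, 0.723, 0.0]
force: [0.3, 0.4, -0.3]
opening: 0.58
gripper_force: 0.0
clock: 12.57
tcp_pos: [0.4521, 0.3418, 0.1724]
tool_rot: [0.001, 0.691, 0.723, 0.005]
force: [1.5, 0.4, -0.3]
opening: 0.57
gripper_force: 0.0
row [ 0.0033 -0.0025  0.3333 -0.7003 -0.0304 -0.0419] nrows 13.5 j6 2.06
```

View pics/w5.png

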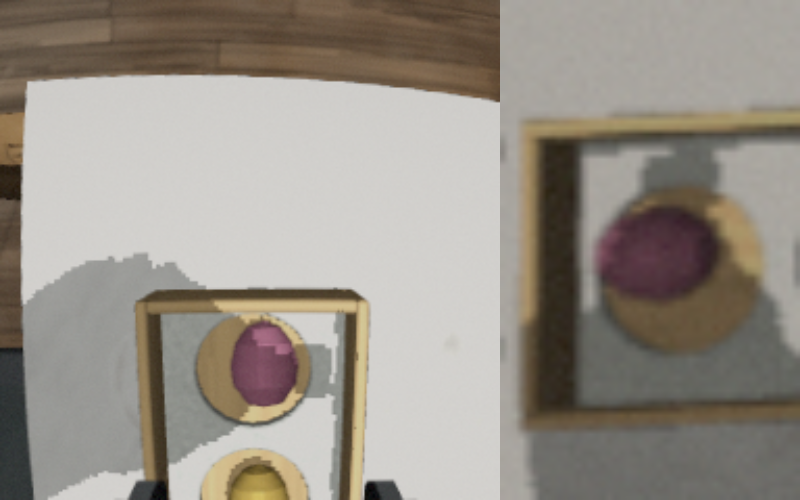

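```bash
python3 -m crank '[[0,0,0,-0.1,0,-0.05,0.15],[0,0,0,-0.1,0,-0.05,0.15],[0,0,0,-0.1,0,-0.05,0.15],[0,0,0,-0.1,0,-0.05,0.15]]'
python3 - <<'E'
from h import *
w=optics.snapshot("wrist"); im=w["image"]
a=np.radians(92.7); y=np.array([np.cos(a),np.sin(a),0]); x=np.array([y[1],-y[0],0]); c=np.array([.4481,.3041,.05])
C=[c+sx*.051*x+sy*.075*y for sx,sy in((-1,-1),(-1,1),(1,1),(1,-1))]; P=proj(w,C,True); print(P)
v=im.copy()
pts=[]
for i in range(4):
    q=[C[i]+(C[(i+1)%4]-C[i])*s for s in np.linspace(0,1,30)]; cv2.polylines(v,[np.int32(np.round(proj(w,q,True)*8))],False,(255,0,0),1,shift=3)
h=cv2.cvtColor(im,cv2.COLOR_RGB2HSV)
u0,v0=np.maximum(P.min(0).astype(int)-25,0); u1,v1=P.max(0).astype(int)+25
cv2.imwrite("pics/w6.png",cv2.resize(v[v0:v1,u0:u1],None,fx=3,fy=3,interpolation=cv2.INTER_CUBIC)[:600,:800,::-1]); print(u0,v0)
E
```

```text
clock: 13.0
tcp_pos: [0.4527, 0.2583, 0.206]
tool_rot: [-0.0, 0.692, 0.722, -0.0]
force: [0.3, 0.4, -0.1]
opening: 0.572
gripper_force: 0.0
[[206.5777 202.8177]
 [202.0045  58.6015]
 [304.7928  57.6474]
 [302.4038 202.2825]]
177 32
```

View pics/w6.png

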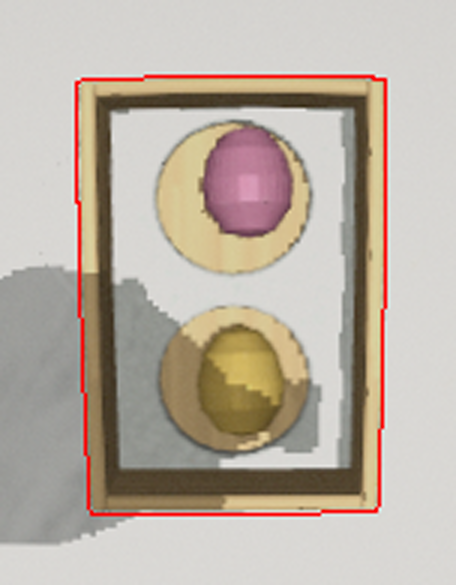

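```bash
python3 -m crank '[[0,0,0.333,-0.6,-0.01,0,0.5],[0,0,0.333,-0.6,-0.01,0,0.5],[0,0,0.333,-0.6,-0.01,0,0.5],[0,0,0.333,-0.6,-0.01,0,0.5],[0,0,0.333,-0.6,-0.01,0,0.5],[0,0,0.333,-0.6,-0.01,0,0.5],[0,0,0.333,-0.6,-0.01,0,0.5],[0,0,0.333,-0.6,-0.01,0,0.5]]'
python3 -c "
from h import *
go([.4509,-.2204,.18],-12.4)"
```

```text
clock: 13.72
tcp_pos: [0.4616, -0.0738, 0.2044]
tool_rot: [-0.001, 0.779, 0.627, -0.0]
force: [1.7, -0.7, 0.3]
opening: 0.752
gripper_force: 0.0
row [-0.0031 -0.0014  0.0024 -0.1819  0.0261  0.0302] nrows 3.6 j6 1.49
```

```bash
python3 -m crank '[[0,0,0,-0.182,0.026,0.03,0.2],[0,0,0,-0.182,0.026,0.03,0.2],[0,0,0,-0.182,0.026,0.03,0.2],[0,0,0,-0.182,0.026,0.03,0.2],[0,0,0,-0.182,0.026,0.03,0.2],[0,0,0,-0.182,0.026,0.03,0.2]]'
python3 - <<'E'
from h import *
w=optics.snapshot("wrist"); im=w["image"]; cv2.imwrite("pics/w7.png",im[:,:,::-1])
for z,lo,hi in((.013,(12,50,90),(30,255,255)),(.039,(0,60,20),(18,255,110))):
    for c in blobs(im[60:260,140:380],lo,hi,300)[0]:
        X=onz(w,c[:,0]+[140,60],z,True)[:,:2].astype(np.float32)*1000; print(z,cv2.contourArea(c),cv2.minAreaRect(X))
go([.4509,-.2204,.017],-12.4)
E
```

```text
clock: 14.22
tcp_pos: [0.4508, -0.2196, 0.18]
tool_rot: [-0.002, 0.78, 0.626, -0.0]
force: [-0.1, 1.0, -0.0]
opening: 0.602
gripper_force: 0.0
0.013 930.5 ((309.92242431640625, -268.6435241699219), (55.325748443603516, 41.83070755004883), 80.93173217773438)
0.013 12929.0 ((451.3944091796875, -220.39279174804688), (151.45578002929688, 104.49225616455078), 77.4039306640625)
0.039 1444.5 ((338.3221740722656, -234.7735595703125), (112.74958038330078, 39.893802642822266), 69.90071868896484)
0.039 786.0 ((451.7698974609375, -219.2721405029297), (63.75450897216797, 14.670424461364746), 77.15665435791016)
row [-0.0033 -0.0027  0.0006 -0.0025  0.0009  0.2044] nrows 3.9 j6 1.21
```

View pics/w7.png

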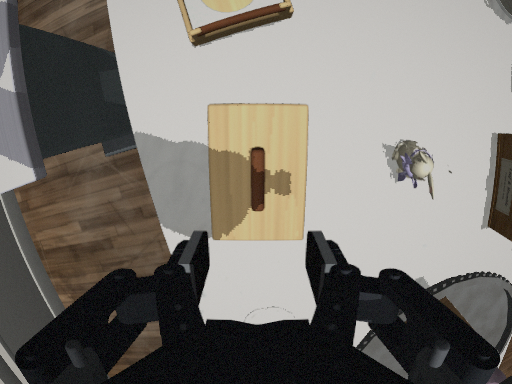

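```bash
python3 -m crank '[[0,0,0.01,-0.001,0.001,0.05,0.2],[0,0,0.01,-0.001,0.001,0.1,0.2],[0,0,0.01,-0.001,0.001,0.15,0.2],[0,0,0.01,-0.001,0.001,0.19,0.2],[0,0,0.01,-0.001,0.001,0.203,0.2],[0,0,0.01,-0.001,0.001,0.203,0.2],[0,0,0.01,-0.001,0.001,0.203,0.2]]'
python3 -m crank '[[0,0,0,0,0,0,-1],[0,0,0,0,0,0,-1],[0,0,0,0,0,0,-1],[0,0,0,0,0,0,-1],[0,0,0,0,0,0,-1],[0,0,0,0,0,0,-1],[0,0,0,0,0,0,-1]]'
python3 -m crank '[[0,0,0,0,0,-0.03,-1],[0,0,0,0,0,-0.06,-1],[0,0,0,0,0,-0.1,-1],[0,0,0,0,0,-0.15,-1],[0,0,0,0,0,-0.18,-1],[0,0,0,0,0,-0.18,-1]]'
python3 -c "
from h import *
go([.448,.3035,.17],2.7)"
```

```text
clock: 14.85
tcp_pos: [0.4516, -0.2188, 0.0192]
tool_rot: [-0.001, 0.781, 0.625, -0.0]
force: [-0.2, 0.8, -0.6]
opening: 0.6
gripper_force: 0.0
clock: 15.43
tcp_pos: [0.4532, -0.2215, 0.0213]
tool_rot: [0.001, 0.782, 0.624, 0.001]
force: [-0.5, 1.6, 6.5]
opening: 0.145
gripper_force: 61.1
clock: 15.93
tcp_pos: [0.4552, -0.2232, 0.17]
tool_rot: [0.005, 0.782, 0.623, 0.002]
force: [2.0, -0.3, -1.5]
opening: 0.145
gripper_force: 60.1
row [ 0.0127  0.0066 -0.3457  0.6399 -0.1553 -0.0041] nrows 12.6 j6 1.21
```

```bash
python3 -m crank '[[0,0,-0.345,0.64,-0.155,0,-1],[0,0,-0.345,0.64,-0.155,0,-1],[0,0,-0.345,0.64,-0.155,0,-1],[0,0,-0.345,0.64,-0.155,0,-1],[0,0,-0.345,0.64,-0.155,0,-1],[0,0,-0.345,0.64,-0.155,0,-1],[0,0,-0.345,0.64,-0.155,0,-1],[0,0,-0.345,0.64,-0.155,0,-1]]'
python3 -c "
from h import *
go([.448,.3035,.15],2.7)"
```

```text
clock: 16.6
tcp_pos: [0.4462, 0.1142, 0.1629]
tool_rot: [-0.0, 0.691, 0.723, -0.0]
force: [0.9, 0.6, -1.1]
opening: 0.148
gripper_force: 60.0
row [-0.001   0.     -0.001   0.2363  0.0132  0.0162] nrows 4.6 j6 1.64
```

```bash
python3 -m crank '[[0,0,0,0.236,0.013,0.016,-1],[0,0,0,0.236,0.013,0.016,-1],[0,0,0,0.236,0.013,0.016,-1],[0,0,0,0.236,0.013,0.016,-1],[0,0,0,0.236,0.013,0.016,-1],[0,0,0,0.236,0.013,0.016,-1],[0,0,0,0.236,0.013,0.016,-1],[0,0,0,0.236,0.013,0.016,-1]]'
python3 - <<'E'
from h import *
w=optics.snapshot("wrist"); im=w["image"]; cv2.imwrite("pics/w8.png",im[:,:,::-1])
s=monitor.get_state(); print(s["tcp_pos"],s["tool_rot"])
go([.448,.3035,.062],2.7)
E
```

```text
clock: 17.27
tcp_pos: [0.4482, 0.3007, 0.15]
tool_rot: [-0.0, 0.69, 0.723, -0.001]
force: [-0.4, -0.7, -1.9]
opening: 0.147
gripper_force: 60.0
[0.4484 0.3003 0.1503] [-0.0001  0.6908  0.7231 -0.0008]
row [-0.0016  0.0012 -0.0018  0.0042 -0.0002  0.1104] nrows 2.1 j6 2.0
```

View pics/w8.png

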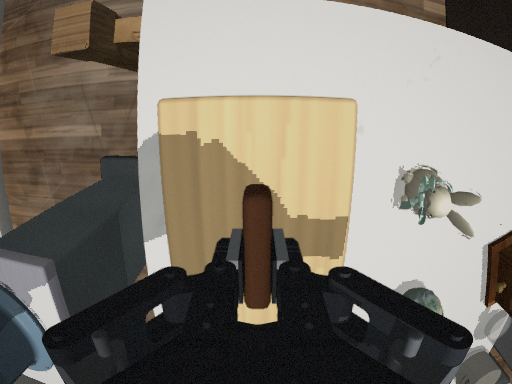

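```bash
python3 - <<'E'
from h import *
w=optics.snapshot("wrist"); s=monitor.get_state(); print(s["tcp_pos"])
X=onz(w,[[257.5,184.5],[258,308]],.170,True); print("bar",X,X.mean(0),np.linalg.norm(X[0]-X[1]))
Y=onz(w,[[159,98],[357,98.5]],.144,True); d=Y[1]-Y[0]; print("edge",Y,np.linalg.norm(d),np.degrees(np.arctan2(d[1],d[0])))
x=d/np.linalg.norm(d); print("centre",Y.mean(0)-.077*np.array([-x[1],x[0],0]))
E
```

```text
[0.4486 0.3001 0.1505]
bar [[0.4474 0.3374 0.17  ]
 [0.4507 0.2722 0.17  ]] [0.4491 0.3048 0.17  ] 0.06530216174495353
edge [[0.3957 0.374  0.144 ]
 [0.4963 0.3783 0.144 ]] 0.1007471891829371 2.4572650403125467
centre [0.4493 0.2992 0.144 ]
```

```bash
python3 -m crank '[[0,0,0,0.0037,-0.001,0.03,-1],[0,0,0,0.0037,-0.001,0.06,-1],[0,0,0,0.0037,-0.001,0.085,-1],[0,0,0,0.0037,-0.001,0.095,-1],[0,0,0,0.0037,-0.001,0.1,-1],[0,0,0,0.0037,-0.001,0.1,-1],[0,0,0,0.0037,-0.001,0.1,-1]]'
python3 -m crank '[[0,0,0,0,0,0.002,-1],[0,0,0,0,0,0.004,-1],[0,0,0,0,0,0.006,-1],[0,0,0,0,0,0.006,-1],[0,0,0,0,0,0.006,-1]]'
python3 - <<'E'
from h import *
t=optics.snapshot("top"); s=optics.snapshot("scene");w=optics.snapshot("wrist")
im=np.hstack([cv2.resize(w["image"],(400,300)),cv2.resize(s["image"][145:205,150:230],(400,300),interpolation=2)])
cv2.imwrite("pics/w9.png",im[:,:,::-1])
m=monitor.get_state(); print(m["tcp_pos"],m["force"],m["moment"])
E
```

```text
clock: 17.95
tcp_pos: [0.4487, 0.3043, 0.0719]
tool_rot: [0.0, 0.691, 0.723, 0.001]
force: [-0.3, 0.2, -1.4]
opening: 0.147
gripper_force: 59.9
clock: 18.37
tcp_pos: [0.4482, 0.3046, 0.0664]
tool_rot: [0.0, 0.69, 0.724, 0.0]
force: [-0.0, -0.9, -2.0]
opening: 0.149
gripper_force: 60.1
[0.4482 0.3045 0.0664] [-0.7667 -0.3496 -1.1023] [-0.0509 -0.1116  0.0159]
```

View pics/w9.png

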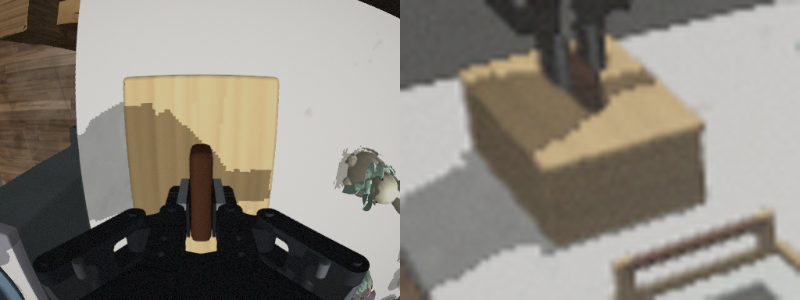

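```bash
python3 -m crank '[[0,0,0,-0.001,0,0.002,-1],[0,0,0,-0.001,0,0.004,-1],[0,0,0,-0.001,0,0.004,-1],[0,0,0,-0.001,0,0.004,-1]]'
python3 -m crank '[[0,0,0,0,0,0.002,-1],[0,0,0,0,0,0.003,-1],[0,0,0,0,0,0.003,-1]]'
```

```text
clock: 18.85
tcp_pos: [0.4483, 0.3046, 0.0663]
tool_rot: [-0.0, 0.69, 0.724, 0.002]
force: [-7.2, -1.5, 20.9]
opening: 0.148
gripper_force: 63.3
clock: 19.1
tcp_pos: [0.4483, 0.3046, 0.0663]
tool_rot: [0.0, 0.69, 0.724, 0.002]
force: [-13.7, -5.0, 39.3]
opening: 0.144
gripper_force: 65.7
```

```bash
python3 -m crank '[[0,0,0,0,0,-0.004,-1],[0,0,0,0,0,-0.006,-1],[0,0,0,0,0,-0.006,-1]]'
python3 -m crank '[[0,0,0,0,0,0,0],[0,0,0,0,0,0,0],[0,0,0,0,0,0,0],[0,0,0,0,0,0,0],[0,0,0,0,0,0,0]]'
python3 -m crank '[[0,0,0,0,0,-0.03,0.2],[0,0,0,0,0,-0.08,0.2],[0,0,0,0,0,-0.13,0.2],[0,0,0,0,0,-0.15,0.2],[0,0,0,0,0,-0.15,0.2]]'
python3 - <<'E'
from h import *
t=optics.snapshot("top"); s=optics.snapshot("scene");w=optics.snapshot("wrist")
im=np.hstack([cv2.resize(w["image"],(400,300)),cv2.resize(s["image"][145:205,150:230],(400,300),interpolation=2)])
cv2.imwrite("pics/w10.png",im[:,:,::-1])
for z,lo,hi in((.058,(12,50,60),(30,255,255)),(.084,(0,60,20),(18,255,110))):
    for c in blobs(w["image"][60:260,140:380],lo,hi,500)[0]:
        X=onz(w,c[:,0]+[140,60],z,True)[:,:2].astype(np.float32)*1000; print(z,cv2.contourArea(c),cv2.minAreaRect(X))
go([.62,-.2336,.2],90)
E
```

```text
clock: 19.35
tcp_pos: [0.4484, 0.3039, 0.0663]
tool_rot: [0.0, 0.69, 0.723, 0.001]
force: [-2.3, -0.3, 10.0]
opening: 0.149
gripper_force: 61.7
clock: 19.77
tcp_pos: [0.4478, 0.3034, 0.0649]
tool_rot: [-0.0, 0.69, 0.723, -0.0]
force: [0.2, -0.2, -0.1]
opening: 0.498
gripper_force: 0.0
clock: 20.18
tcp_pos: [0.451, 0.3052, 0.1904]
tool_rot: [0.001, 0.69, 0.723, 0.004]
force: [0.1, 0.1, -0.3]
opening: 0.598
gripper_force: 0.0
0.058 16483.5 ((448.8653259277344, 304.03582763671875), (104.39136505126953, 151.38963317871094), 2.5658071041107178)
0.058 569.5 ((339.50018310546875, 365.36761474609375), (8.819695472717285, 76.91091918945312), 0.1354748010635376)
0.084 995.5 ((448.99188232421875, 305.80804443359375), (13.507001876831055, 63.760101318359375), 2.216096878051758)
0.084 525.0 ((349.737060546875, 362.9845275878906), (65.06373596191406, 7.8069257736206055), 89.91893768310547)
row [-0.0015 -0.0005 -1.9405 -0.6805  0.1839 -0.0194] nrows 13.5 j6 2.0
```

View pics/w10.png

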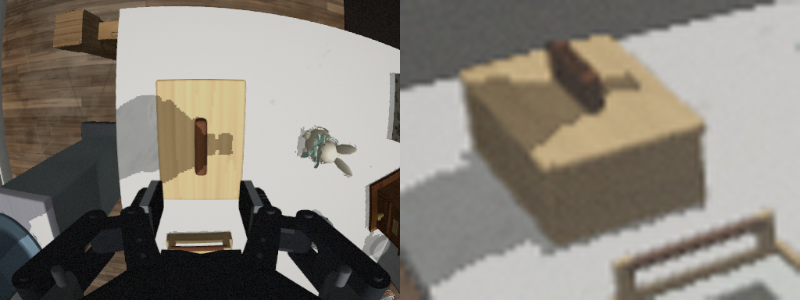

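```bash
python3 -m crank '[[0,0,-0.97,-0.66,0.1,-0.02,1],[0,0,-0.97,-0.66,0.1,-0.02,1],[0,0,-0.97,-0.66,0.1,-0.02,1],[0,0,-0.97,-0.66,0.1,-0.02,1],[0,0,-0.97,-0.66,0.1,-0.02,1],[0,0,-0.97,-0.66,0.1,-0.02,1],[0,0,-0.97,-0.66,0.1,-0.02,1],[0,0,-0.97,-0.66,0.1,-0.02,1]]'
python3 -c "
from h import *
go([.60,-.2336,.19],90)"
```

```text
clock: 21.0
tcp_pos: [0.5069, 0.0025, 0.1923]
tool_rot: [-0.002, 0.37, 0.929, -0.0]
force: [0.8, 0.3, 0.4]
opening: 1.0
gripper_force: 0.0
row [-0.0012 -0.0052 -0.9657 -0.2875 -0.1342  0.0022] nrows 6.1 j6 0.64
```

```bash
python3 -m crank '[[0,0,-0.965,-0.287,-0.134,0,1],[0,0,-0.965,-0.287,-0.134,0,1],[0,0,-0.965,-0.287,-0.134,0,1],[0,0,-0.965,-0.287,-0.134,0,1],[0,0,-0.965,-0.287,-0.134,0,1],[0,0,-0.965,-0.287,-0.134,0,1],[0,0,-0.965,-0.287,-0.134,0,1]]'
python3 - <<'E'
from h import *
w=optics.snapshot("wrist"); t=optics.snapshot("top"); s=optics.snapshot("scene")
u=proj(w,[.6245,-.2336,.03],True)[0].astype(int); print(u,monitor.get_state()["tcp_pos"])
a,b=u[0]-50,u[1]-60
np.savez("hare.npz",ab=[a,b],K=w["K"],rvec=w["rvec"],tvec=w["tvec"],image=w["image"])
A=cv2.resize(w["image"][b:b+120,a:a+100],(500,600),interpolation=2)
B=cv2.resize(t["image"][130:190,348:408],(300,300),interpolation=2)
C=cv2.resize(s["image"][215:275,313:373],(300,300),interpolation=2)
for k in range(0,500,50): A[:6,k:k+1]=A[-6:,k:k+1]=(255,0,0)
for k in range(0,600,50): A[k:k+1,:6]=A[k:k+1,-6:]=(255,0,0)
cv2.imwrite("pics/last.png",np.hstack([A,np.vstack([B,C])])[:,:,::-1])
print(a,b)
E
```

```text
clock: 21.58
tcp_pos: [0.6006, -0.2379, 0.1907]
tool_rot: [-0.001, 0.003, 1.0, -0.0]
force: [0.5, 0.6, 0.4]
opening: 1.001
gripper_force: 0.0
[262 197] [ 0.5993 -0.2323  0.1916]
212 137
```

View pics/last.png

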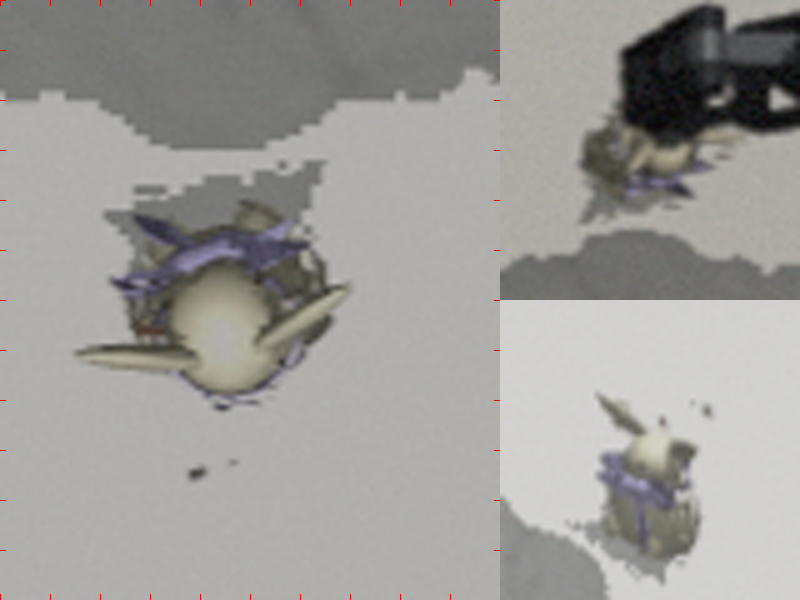

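```bash
python3 - <<'E'
from h import *
d=dict(np.load("hare.npz")); s=optics.snapshot("scene")
print("cam",rays(d,[[256,192]],True)[0])
T=onz(d,[[227.6,207.6],[281.6,194.6]],.078,True); v=T[1]-T[0]; print(T,T.mean(0),np.linalg.norm(v),np.degrees(np.arctan2(v[1],v[0])))
print("head2",two(d,[[256.2,202.5]],s,[[343.2,245]],True))
for z in(.045,.055): print(onz(d,[[256.2,202.5]],z,True))
print("body scene",onz(s,[[343,259]],.022))
for X in ([.622,-.234,0],[.622,-.234,.042]): print(proj(s,X),(proj(s,X)-[313,215])*5+[500,300])
E
```

```text
cam [ 0.5311 -0.2385  0.3329]
[[ 0.619  -0.2661  0.078 ]
 [ 0.607  -0.2173  0.078 ]] [ 0.613  -0.2417  0.078 ] 0.05032928376315852 103.86999948247691
head2 (array([ 0.6231, -0.24  ,  0.0495]), np.float64(0.0010894479615742908))
[[ 0.625  -0.2403  0.045 ]]
[[ 0.6218 -0.2402  0.055 ]]
body scene [[ 0.6149 -0.2527  0.022 ]]
[[339.007  260.4156]] [[630.035  527.0781]]
[[340.9478 246.222 ]] [[639.7389 456.11  ]]
```

```bash
python3 -m crank '[[0,0,0.85,-0.027,0,-0.01,1],[0,0,0.85,-0.027,0,-0.01,1],[0,0,0.85,-0.027,0,-0.01,1],[0,0,0.85,-0.027,0,-0.01,1],[0,0,0.85,-0.027,0,-0.01,1],[0,0,0.85,-0.027,0,-0.01,1],[0,0,0.85,-0.027,0,-0.01,1]]'
python3 -m crank '[[0,0,0.84,0,0,0,1],[0,0,0.84,0,0,0,1],[0,0,0.84,0,0,0,1],[0,0,0.84,0,0,0,1],[0,0,0.84,0,0,0,1],[0,0,0.84,0,0,0,1],[0,0,0.84,0,0,0,1]]'
python3 - <<'E'
from h import *
w=optics.snapshot("wrist"); s=optics.snapshot("scene")
h=cv2.cvtColor(w["image"],cv2.COLOR_RGB2HSV)
u=proj(w,[.621,-.24,.05],True)[0]; print("pred",u)
a,b=(u-45).astype(int)
m=cv2.inRange(h[b:b+90,a:a+90],np.array((14,20,110)),np.array((35,110,255)))
cs=[c for c in cv2.findContours(m,cv2.RETR_EXTERNAL,cv2.CHAIN_APPROX_NONE)[0] if cv2.contourArea(c)>15]
for c in cs: print(cv2.contourArea(c),cv2.boundingRect(c+[a,b]),cv2.moments(c)["m10"]/cv2.moments(c)["m00"]+a,cv2.moments(c)["m01"]/cv2.moments(c)["m00"]+b)
d=cv2.distanceTransform(m,cv2.DIST_L2,5); k=np.unravel_index(d.argmax(),d.shape); print("head",k[1]+a,k[0]+b,d.max(),onz(w,[[k[1]+a,k[0]+b]],.053,True))
for row in m[10:80:3]: print("".join("#" if x else "." for x in row[::2]))
go([.621,-.240,.1],13.9)
E
```

```text
clock: 22.37
tcp_pos: [0.6214, -0.2298, 0.2021]
tool_rot: [-0.001, 0.329, 0.944, 0.0]
force: [0.2, 0.3, -0.8]
opening: 0.996
gripper_force: 0.0
clock: 22.95
tcp_pos: [0.6216, -0.2306, 0.2023]
tool_rot: [-0.001, 0.617, 0.787, 0.0]
force: [0.1, 0.2, 0.1]
opening: 0.996
gripper_force: 0.0
pred [254.078  185.2981]
242.0 (247, 181, 24, 37) 256.3746556473829 194.0736914600551
head 257 188 6.1969 [[ 0.6244 -0.2413  0.053 ]]
.............................................
.............................................
.............................................
.............................................
......................#......................
.............................................
.............................................
.............................................
..............................#..............
....................................#........
..................................##.........
.....................#######.................
....................########.................
.....................######..................
......................########...............
.........................#.#.................
........................##.#.................
.......................##....................
.................#....###....................
.....................###.....................
....................###......................
....................##.......................
....................#........................
.............................................
row [-0.0006 -0.0008 -0.0006 -0.0108 -0.0036  0.1279] nrows 2.5 j6 0.88
```

```bash
python3 -m crank '[[0,0,0,-0.0129,-0.002,0.03,1],[0,0,0,-0.0129,-0.002,0.07,1],[0,0,0,-0.0129,-0.002,0.12,1],[0,0,0,-0.0129,-0.002,0.16,1],[0,0,0,-0.0129,-0.002,0.2,1],[0,0,0,-0.0129,-0.002,0.22,1],[0,0,0,-0.0129,-0.002,0.226,1],[0,0,0,-0.0129,-0.002,0.226,1]]'
python3 -m crank '[[0,0,0,0,0,0,0.3],[0,0,0,0,0,0,0.1],[0,0,0,0,0,0,-0.1],[0,0,0,0,0,0,-0.3],[0,0,0,0,0,0,-0.5],[0,0,0,0,0,0,-1],[0,0,0,0,0,0,-1],[0,0,0,0,0,0,-1]]'
```

```text
clock: 23.72
tcp_pos: [0.6214, -0.2414, 0.0199]
tool_rot: [-0.002, 0.617, 0.787, -0.0]
force: [-0.4, 0.1, 0.2]
opening: 1.004
gripper_force: 0.0
clock: 24.38
tcp_pos: [0.6283, -0.2434, 0.0265]
tool_rot: [0.005, 0.617, 0.787, 0.003]
force: [3.0, 2.3, 10.6]
opening: 0.287
gripper_force: 59.3
```

```bash
python3 -m crank '[[0,0,0,0,0,-0.01,-1],[0,0,0,0,0,-0.03,-1],[0,0,0,0,0,-0.06,-1],[0,0,0,0,0,-0.1,-1],[0,0,0,0,0,-0.13,-1],[0,0,0,0,0,-0.15,-1],[0,0,0,0,0,-0.15,-1],[0,0,0,0,0,-0.15,-1]]'
python3 - <<'E'
from h import *
w=optics.snapshot("wrist"); h=cv2.cvtColor(w["image"],cv2.COLOR_RGB2HSV); s=monitor.get_state(); print(s["tcp_pos"],s["opening"],s["force"])
m=cv2.inRange(h,np.array((14,20,60)),np.array((35,140,255)))
for row in m[120:384:7]: print("".join("#" if x else "." for x in row[150:370:3]))
go([.458,.0798,.16],5)
E
```

```text
clock: 25.05
tcp_pos: [0.6233, -0.2429, 0.1423]
tool_rot: [0.001, 0.618, 0.786, 0.0]
force: [0.3, 0.8, -2.0]
opening: 0.288
gripper_force: 58.6
[ 0.6223 -0.2424  0.1407] 0.28609745838926154 [-0.1033  0.2707 -2.1251]
..........................................................................
..........................................................................
..........................................................................
..........................................................................
..........................................................................
..........................................................................
..........................................................................
..........................................................................
..........................................................................
..........................................................................
...............................##########.................................
...........................###############.................
[... 1337 characters left out ...]
............................
..........................................................................
..........................................................................
..........................................................................
..........................................................................
..........................................................................
..........................................................................
..........................................................................
..........................................................................
row [-0.0015 -0.0009  0.1933  0.44   -0.1042 -0.0236] nrows 8.7 j6 0.87
```

```bash
python3 -m crank '[[0,0,0.193,0.44,-0.104,-0.023,-1],[0,0,0.193,0.44,-0.104,-0.023,-1],[0,0,0.193,0.44,-0.104,-0.023,-1],[0,0,0.193,0.44,-0.104,-0.023,-1],[0,0,0.193,0.44,-0.104,-0.023,-1],[0,0,0.193,0.44,-0.104,-0.023,-1],[0,0,0.193,0.44,-0.104,-0.023,-1],[0,0,0.193,0.44,-0.104,-0.023,-1]]'
python3 -m crank '[[0,0,0,0.04,-0.003,0,-1],[0,0,0,0.04,-0.003,0,-1],[0,0,0,0.04,-0.003,0,-1],[0,0,0,0.04,-0.003,0,-1]]'
python3 - <<'E'
from h import *
w=optics.snapshot("wrist"); s=optics.snapshot("scene")
np.savez("hold.npz",K=s["K"],rvec=s["rvec"],tvec=s["tvec"],image=s["image"])
m=monitor.get_state(); p=m["tcp_pos"]; print(p,m["opening"],m["force"],m["moment"])
for z in(-.026,.015,.05): 
    X=p+[0,0,z]; print(z,proj(s,X))
u=proj(s,p+[0,0,.01])[0].astype(int); g=cv2.cvtColor(s["image"],cv2.COLOR_RGB2HSV)[u[1]-35:u[1]+45,u[0]-35:u[0]+35]
print(u)
for r_ in g[::2]: print("".join("#" if x[2]<60 else ("P" if 110<x[0]<150 and x[1]>30 else ("h" if x[1]>30 else ".")) for x in r_))
go([.458,.0798,.16],5)
E
```

```text
clock: 25.77
tcp_pos: [0.4686, 0.0555, 0.1565]
tool_rot: [-0.002, 0.676, 0.737, -0.001]
force: [0.5, 0.7, -1.7]
opening: 0.286
gripper_force: 58.5
clock: 26.1
tcp_pos: [0.4658, 0.0853, 0.1573]
tool_rot: [-0.001, 0.675, 0.737, -0.001]
force: [0.5, -0.1, -1.3]
opening: 0.288
gripper_force: 58.5
[0.4666 0.0846 0.1578] 0.28536820875569063 [ 0.3734 -0.257  -0.7494] [-0.0514  0.0189  0.0245]
-0.026 [[217.0368 169.4526]]
0.015 [[215.8776 155.1429]]
0.05 [[214.8446 142.3919]]
[216 156]
................##########################################............
...............###########################################............
.................#############################..##..#####.............
...............##############################..#########..............
......###...######.#########################..##########..............
......##.#########...#######################..#########...............
.......###########....################################................
.........########.....############.##################.................
..........########....###########...#############
[... 1594 characters left out ...]
hhhhhhhhhhhhhhhhhhhh........................................
hhhhhhhhhhhhhhhhhhhhhhhhhhhhhh........................................
hhhhhhhhhhhhhhhhhhhhhhh.................hhh...........................
hhhhhhhhhhhhhhhh.....................hhhhhhh..........................
hhhhhhhhhh.....................hhhhhhh..hhhh..........................
hhh......................hhhhhhh.........hhhhh........................
...................hhhhhhh............hhhhhhhhhh......................
............hhhhhhhh............hhhhhhhh.......hhh....................
............hhhh..........hhhhhhhh...............hhhh.................
row [-0.0017  0.0004 -0.0017 -0.0051 -0.0112 -0.0027] nrows 0.2 j6 1.53
```

```bash
python3 - <<'E'
from h import *
d=dict(np.load("hare.npz"))
for px in((250,207),(135,330),(330,270),(320,320),(222,395)): print(px,onz(d,[[212+px[0]/5,137+px[1]/5]],.01,True),onz(d,[[212+px[0]/5,137+px[1]/5]],.025,True))
go([.458,.079,.045],5)
E
```

```text
(250, 207) [[ 0.6082 -0.2338  0.01  ]] [[ 0.6046 -0.234   0.025 ]]
(135, 330) [[ 0.6369 -0.2602  0.01  ]] [[ 0.632  -0.2592  0.025 ]]
(330, 270) [[ 0.6229 -0.2157  0.01  ]] [[ 0.6187 -0.2168  0.025 ]]
(320, 320) [[ 0.6348 -0.2179  0.01  ]] [[ 0.63   -0.2188  0.025 ]]
(222, 395) [[ 0.6529 -0.2404  0.01  ]] [[ 0.6472 -0.2403  0.025 ]]
row [-0.0017  0.0004 -0.0017 -0.006  -0.0111  0.141 ] nrows 2.7 j6 1.53
```

```bash
python3 -m crank '[[0,0,0,-0.008,-0.011,0.03,-1],[0,0,0,-0.008,-0.011,0.06,-1],[0,0,0,-0.008,-0.011,0.09,-1],[0,0,0,-0.008,-0.011,0.12,-1],[0,0,0,-0.008,-0.011,0.135,-1],[0,0,0,-0.008,-0.011,0.141,-1],[0,0,0,-0.008,-0.011,0.141,-1],[0,0,0,-0.008,-0.011,0.141,-1]]'
python3 -m crank '[[0,0,0,0,0,0.003,-1],[0,0,0,0,0,0.006,-1],[0,0,0,0,0,0.009,-1],[0,0,0,0,0,0.009,-1],[0,0,0,0,0,0.009,-1]]'
python3 -m crank '[[0,0,0,0,0,0.002,-1],[0,0,0,0,0,0.004,-1],[0,0,0,0,0,0.004,-1],[0,0,0,0,0,0.004,-1]]'
```

```text
clock: 26.87
tcp_pos: [0.459, 0.0779, 0.0461]
tool_rot: [0.0, 0.676, 0.737, 0.0]
force: [-0.2, 0.1, -1.0]
opening: 0.283
gripper_force: 58.6
clock: 27.28
tcp_pos: [0.4585, 0.0787, 0.0387]
tool_rot: [0.0, 0.675, 0.737, 0.0]
force: [0.0, 0.3, -1.6]
opening: 0.283
gripper_force: 58.6
clock: 27.62
tcp_pos: [0.4583, 0.0786, 0.0353]
tool_rot: [-0.0, 0.675, 0.737, -0.0]
force: [0.2, 0.5, -0.8]
opening: 0.284
gripper_force: 58.6
```

```bash
python3 -m crank '[[0,0,0,0,0,0.002,-1],[0,0,0,0,0,0.004,-1],[0,0,0,0,0,0.004,-1],[0,0,0,0,0,0.004,-1]]'
python3 -m crank '[[0,0,0,0,0,0.001,-1],[0,0,0,0,0,0.002,-1],[0,0,0,0,0,0.002,-1]]'
```

```text
clock: 27.95
tcp_pos: [0.4584, 0.0786, 0.0321]
tool_rot: [-0.0, 0.675, 0.737, -0.0]
force: [0.9, -0.1, -1.6]
opening: 0.283
gripper_force: 58.6
clock: 28.2
tcp_pos: [0.4586, 0.0786, 0.0317]
tool_rot: [0.0, 0.675, 0.737, 0.0]
force: [-3.7, 0.1, 10.9]
opening: 0.288
gripper_force: 59.4
```

```bash
python3 -m crank '[[0,0,0,0,0,-0.001,-1],[0,0,0,0,0,-0.001,-0.3],[0,0,0,0,0,-0.001,-0.1],[0,0,0,0,0,-0.001,0.2],[0,0,0,0,0,-0.001,0.5],[0,0,0,0,0,-0.001,0.5],[0,0,0,0,0,-0.001,0.5]]'
python3 -m crank '[[0,0,0,0,0,-0.02,0.5],[0,0,0,0,0,-0.05,0.5],[0,0,0,0,0,-0.09,0.6],[0,0,0,0,0,-0.13,0.6],[0,0,0,0,0,-0.17,0.6],[0,0,0,0,0,-0.2,0.6],[0,0,0,0,0,-0.2,0.6]]'
python3 - <<'E'
from h import *
w=optics.snapshot("wrist"); h=cv2.cvtColor(w["image"],cv2.COLOR_RGB2HSV); s=monitor.get_state(); print(s["tcp_pos"])
c=np.array([.4581,.0794,0]); print(proj(w,[c+[0,0,.005],c+[0,0,.055],c+[0,0,.082]],True))
u=proj(w,c+[0,0,.03],True)[0].astype(int); a,b=u-[60,70]; print(a,b)
for r_ in h[b:b+140:3,a:a+120]: print("".join("P" if 110<x[0]<150 and x[1]>30 else ("#" if x[2]<90 else ("w" if x[1]>85 else ("h" if x[1]>28 else "."))) for x in r_[::2]))
go([.6585,.1463,.2],90)
E
```

```text
clock: 28.78
tcp_pos: [0.4584, 0.0786, 0.0313]
tool_rot: [-0.0, 0.675, 0.737, 0.0]
force: [-0.2, 0.3, 0.0]
opening: 0.747
gripper_force: 0.0
clock: 29.37
tcp_pos: [0.4619, 0.0788, 0.1967]
tool_rot: [0.003, 0.675, 0.737, 0.003]
force: [0.4, 0.1, 0.1]
opening: 0.799
gripper_force: 0.0
[0.4608 0.0787 0.1943]
[[251.7549 167.8685]
 [251.3791 178.0998]
 [251.1218 185.1837]]
191 102
............................................................
............................................................
............................................................
............................................................
............................................................
............................................................
............................................................
.......hhh####hh######################h###hhh.hh............
.....wwwwwwwwwwwwwwwwwwwwwwwwwwwwwwwwwwwwwwwwww###wwwwwwh...
.....wwwwwwwwwwwwwwwwwwwwwwwwwwwwwwwwwwwwwwwwwwwwwwwwwwwh...
.....ww#..........................................h..hww....
.....hww..........................................
[... 1518 characters left out ...]
.........www.....
.......ww#..........................................www.....
.......ww#..........................................www.....
.......www..........................................wwh.....
.......hww................hwwhhhhhhh................wwh.....
.......hww.............hwwwwhhhhhhhhhwh.............wwh.....
.......hww...........hhwwwwwwhhhhhhhhwwwh...........ww......
.......hww..........hhhhwwwwwhhhhhhhwwwhwh..........ww......
.......hww.........hhhhhwwhwwhhhhhhhhhhwwwh........hww......
........ww........hhhhhhwwwwwhhhhhhhhhwhwwwh.......#ww......
........ww........hhhhhhhwwwwhhhhhhhhhwhhwwh.......#ww......
row [ 0.0064  0.0064 -1.8884  0.0626  0.2536 -0.0056] nrows 11.9 j6 1.52
```

```bash
python3 -m crank '[[0,0,0,0.06,0.22,-0.02,1],[0,0,0,0.06,0.22,-0.02,1],[0,0,0,0.06,0.22,-0.02,1],[0,0,0,0.06,0.22,-0.02,1],[0,0,0,0.06,0.22,-0.02,1],[0,0,0,0.06,0.22,-0.02,1],[0,0,0,0.06,0.22,-0.02,1]]'
python3 - <<'E'
from h import *
w=optics.snapshot("wrist"); h=cv2.cvtColor(w["image"],cv2.COLOR_RGB2HSV); s=monitor.get_state(); print(s["tcp_pos"])
c=np.array([.6585,.1463,0]); print(proj(w,[c+[0,0,.0],c+[0,0,.035],c+[0,0,.08]],True))
u=proj(w,c+[0,0,.035],True)[0].astype(int); a,b=u-[60,55]; print(a,b)
for r_ in h[b:b+110:3,a:a+120]: print("".join("P" if (x[0]>135 or x[0]<8) and x[1]>18 else ("g" if 40<x[0]<110 and x[1]>18 else ("#" if x[2]<90 else ("-" if x[2]<130 else "."))) for x in r_[::2]))
E
```

```text
clock: 30.0
tcp_pos: [0.6291, 0.1418, 0.2051]
tool_rot: [-0.001, 0.675, 0.738, -0.001]
force: [-0.9, -0.3, -0.4]
opening: 1.002
gripper_force: 0.0
[0.6283 0.1415 0.2057]
[[282.1248 164.9855]
 [284.6949 171.2035]
 [288.905  181.4541]]
224 116
............................................................
............................................................
............................................................
............................................................
-...........................................................
.-----......................................................
-------.....................................................
--------....................................................
--------....................................................
---------..............---.------g-.........................
--..-------...........----#gggggggggg-......................
---------.--........-----ggggg-ggggggggg....................
---.---------......---#ggggggg-PPggggggg-...................
--.---..------..-.----gggggggg-PPgggggg----.................
---.
[... 698 characters left out ...]
Pggg-gg......................
---.----......................-P-...........................
----.-.........................P-...........................
-..............................PP...........................
...............................PP...........................
............................................................
............................................................
............................................................
............................................................
............................................................
............................................................
............................................................
```

```bash
python3 - <<'E'
from h import *
w=optics.snapshot("wrist"); h=cv2.cvtColor(w["image"],cv2.COLOR_RGB2HSV)
m=cv2.inRange(h[136:200,250:320],np.array((40,19,0)),np.array((110,255,255)))
m=cv2.morphologyEx(m,cv2.MORPH_CLOSE,np.ones((9,9)))
c=max(cv2.findContours(m,cv2.RETR_EXTERNAL,cv2.CHAIN_APPROX_NONE)[0],key=cv2.contourArea)+[250,136]
hl=cv2.convexHull(c); e=cv2.fitEllipse(hl); print(e,cv2.minEnclosingCircle(c))
for z in(.03,.037,.045): print(onz(w,[e[0],cv2.minEnclosingCircle(c)[0]],z,True))
go([.6605,.149,.2],100)
E
```

```text
((287.4933166503906, 168.25070190429688), (49.843109130859375, 51.60099792480469), 141.2958984375) ((287.7070617675781, 168.29171752929688), 26.062946319580078)
[[0.661  0.1484 0.03  ]
 [0.6612 0.1484 0.03  ]]
[[0.6601 0.1498 0.037 ]
 [0.6604 0.1497 0.037 ]]
[[0.6592 0.1513 0.045 ]
 [0.6594 0.1513 0.045 ]]
row [-0.0029  0.003   1.8891  0.0059  0.0415  0.0077] nrows 11.9 j6 1.61
```

```bash
python3 -m crank '[[0,0,-1,0.007,0.04,0,1],[0,0,-1,0.007,0.04,0,1],[0,0,-1,0.007,0.04,0,1],[0,0,-1,0.007,0.04,0,1],[0,0,-1,0.007,0.04,0,1],[0,0,-1,0.007,0.04,0,1],[0,0,-1,0.007,0.04,0,1]]'
python3 -m crank '[[0,0,-1,0,0,0,1],[0,0,-1,0,0,0,1],[0,0,-1,0,0,0,1],[0,0,-1,0,0,0,1],[0,0,-1,0,0,0,1],[0,0,-1,0,0,0,1],[0,0,-1,0,0,0,1]]'
python3 - <<'E'
from h import *
w=optics.snapshot("wrist"); h=cv2.cvtColor(w["image"],cv2.COLOR_RGB2HSV)
u=proj(w,[.66,.149,.04],True)[0].astype(int); print(u); a,b=u-[38,38]
m=cv2.inRange(h[b:b+76,a:a+76],np.array((40,19,0)),np.array((110,255,255)))
m=cv2.morphologyEx(m,cv2.MORPH_CLOSE,np.ones((9,9)))
c=max(cv2.findContours(m,cv2.RETR_EXTERNAL,cv2.CHAIN_APPROX_NONE)[0],key=cv2.contourArea)+[a,b]
e=cv2.fitEllipse(cv2.convexHull(c)); print(e); X=onz(w,[e[0]],.039,True)[0]; print(X)
for r_ in h[b-10:b+86:3,a-10:a+86]: print("".join("P" if (x[0]>135 or x[0]<8) and x[1]>18 else ("g" if 40<x[0]<110 and x[1]>18 else ("#" if x[2]<90 else ("-" if x[2]<130 else "."))) for x in r_[::2]))
go([.660,.149,.022],95)
E
```

```text
clock: 30.68
tcp_pos: [0.6593, 0.1495, 0.2077]
tool_rot: [-0.0, 0.34, 0.94, -0.0]
force: [-0.4, -0.2, 0.5]
opening: 0.998
gripper_force: 0.0
clock: 31.27
tcp_pos: [0.6592, 0.1495, 0.2078]
tool_rot: [-0.001, -0.046, 0.999, -0.0]
force: [-1.1, 1.1, 0.6]
opening: 1.001
gripper_force: 0.0
[257 174]
((256.9123840332031, 173.82363891601562), (49.403690338134766, 50.92325973510742), 168.26170349121094)
[0.6593 0.1481 0.039 ]
--...--------.--------------------------------..
-------.----------------------------------------
-----..-----------------------------------------
------------------------------------------------
-------.----------------------------------------
------------------------------------------------
------------------------------------------------
..--------------P-------------------------------
...----.---------P--##gg#gggg#---------------.-.
..............---##gggggggggg###----............
.............--ggg##ggggggggggggg---............
..............#gggg##ggggggggggggg#-............
.............-gggggg-#gggggggggggggg............
............-gggggggg##ggggggggggggg.....
[... 261 characters left out ...]
...PPP#gggggg-Pggg-P-ggggg##P.P.........
.............-gggggggggggg.-PP-ggggg............
...............ggggg-Pggggg.P-..gg-.............
................gggg-Pgggggg--..-...............
..................gg#ggggggg..--................
....................gggg-..g....................
................................................
................................................
................................................
................................................
................................................
................................................
................................................
row [-0.0001 -0.0012  0.0039 -0.001  -0.0007  0.2322] nrows 4.5 j6 0.04
```

```bash
python3 -m crank '[[0,0,-0.95,0,0,0,1],[0,0,-0.95,0,0,0,1],[0,0,-0.95,0,0,0,1],[0,0,-0.95,0,0,0,1],[0,0,-0.95,0,0,0,1],[0,0,-0.95,0,0,0,1],[0,0,-0.95,0,0,0,1]]'
python3 -m crank '[[0,0,-0.27,0,0,0,1],[0,0,-0.27,0,0,0,1],[0,0,-0.27,0,0,0,1]]'
python3 -c "
from h import *
go([.6596,.1485,.022],150)"
```

```text
clock: 31.9
tcp_pos: [0.6597, 0.1497, 0.2077]
tool_rot: [-0.0, -0.405, 0.914, 0.0]
force: [-0.8, -0.6, 0.0]
opening: 0.999
gripper_force: 0.0
clock: 32.15
tcp_pos: [0.6601, 0.1498, 0.2076]
tool_rot: [-0.0, -0.498, 0.867, 0.0]
force: [-0.2, -0.7, 0.1]
opening: 0.998
gripper_force: 0.0
row [ 0.0005 -0.0003 -0.0049  0.0017 -0.0004  0.232 ] nrows 4.5 j6 -0.91
```

```bash
python3 -m crank '[[0,0,0,0.0015,0,0.04,1],[0,0,0,0.0015,0,0.08,1],[0,0,0,0.0015,0,0.12,1],[0,0,0,0.0015,0,0.16,1],[0,0,0,0.0015,0,0.2,1],[0,0,0,0.0015,0,0.225,1],[0,0,0,0.0015,0,0.232,1],[0,0,0,0.0015,0,0.232,1]]'
python3 -m crank '[[0,0,0,0,0,0,0.4],[0,0,0,0,0,0,0.3],[0,0,0,0,0,0,0.2],[0,0,0,0,0,0,-0.2],[0,0,0,0,0,0,-1],[0,0,0,0,0,0,-1],[0,0,0,0,0,0,-1]]'
```

```text
clock: 32.82
tcp_pos: [0.658, 0.1487, 0.0198]
tool_rot: [-0.002, -0.498, 0.867, 0.001]
force: [-0.8, -0.6, -0.3]
opening: 0.998
gripper_force: 0.0
clock: 33.4
tcp_pos: [0.6622, 0.1495, 0.0248]
tool_rot: [0.002, -0.499, 0.866, -0.001]
force: [-1.4, -0.6, 6.6]
opening: 0.52
gripper_force: 60.6
```

```bash
python3 -m crank '[[0,0,0,0,0,-0.01,-1],[0,0,0,0,0,-0.03,-1],[0,0,0,0,0,-0.06,-1],[0,0,0,0,0,-0.1,-1],[0,0,0,0,0,-0.14,-1],[0,0,0,0,0,-0.18,-1],[0,0,0,0,0,-0.18,-1],[0,0,0,0,0,-0.18,-1]]'
python3 -c "
from h import *
go([.466,-.0121,.18],185)"
```

```text
clock: 34.07
tcp_pos: [0.6626, 0.1495, 0.1698]
tool_rot: [0.003, -0.499, 0.866, -0.001]
force: [0.0, 0.8, -1.4]
opening: 0.513
gripper_force: 61.3
row [-0.0088  0.0033 -0.7799  0.2979  0.1113 -0.0147] nrows 6.1 j6 -0.92
```

```bash
python3 -m crank '[[0,0,-0.78,0.298,0.111,-0.01,-1],[0,0,-0.78,0.298,0.111,-0.01,-1],[0,0,-0.78,0.298,0.111,-0.01,-1],[0,0,-0.78,0.298,0.111,-0.01,-1],[0,0,-0.78,0.298,0.111,-0.01,-1],[0,0,-0.78,0.298,0.111,-0.01,-1],[0,0,-0.78,0.298,0.111,-0.01,-1],[0,0,-0.78,0.298,0.111,-0.01,-1]]'
python3 - <<'E'
from h import *
w=optics.snapshot("wrist"); s=monitor.get_state(); print(s["opening"])
t=optics.snapshot("top")
go([.466,-.0121,.045],185)
E
```

```text
clock: 34.73
tcp_pos: [0.4608, -0.0134, 0.1727]
tool_rot: [0.001, 0.736, -0.677, -0.002]
force: [0.2, 0.1, -1.1]
opening: 0.519
gripper_force: 61.3
0.5184214938107192
row [-0.0005  0.0007 -0.0004 -0.0002 -0.002   0.1606] nrows 3.1 j6 -1.82
```

```bash
python3 -m crank '[[0,0,0,0,-0.002,0.03,-1],[0,0,0,0,-0.002,0.06,-1],[0,0,0,0,-0.002,0.1,-1],[0,0,0,0,-0.002,0.14,-1],[0,0,0,0,-0.002,0.158,-1],[0,0,0,0,-0.002,0.168,-1],[0,0,0,0,-0.002,0.17,-1],[0,0,0,0,-0.002,0.17,-1]]'
python3 -m crank '[[0,0,0,0,0,0.003,-1],[0,0,0,0,0,0.005,-1],[0,0,0,0,0,0.005,-1],[0,0,0,0,0,0.005,-1]]'
```

```text
clock: 35.5
tcp_pos: [0.4666, -0.012, 0.0377]
tool_rot: [-0.0, 0.738, -0.675, -0.0]
force: [0.4, 0.1, 0.1]
opening: 0.512
gripper_force: 61.4
clock: 35.83
tcp_pos: [0.4663, -0.0126, 0.0345]
tool_rot: [-0.0, 0.737, -0.675, 0.001]
force: [0.1, -0.4, 0.0]
opening: 0.516
gripper_force: 61.4
```

```bash
python3 -m crank '[[0,0,0,0,0,0.003,-1],[0,0,0,0,0,0.004,-1],[0,0,0,0,0,0.004,-1],[0,0,0,0,0,0.004,-1]]'
python3 -m crank '[[0,0,0,0,0,0.001,-1],[0,0,0,0,0,0.002,-1],[0,0,0,0,0,0.002,-1]]'
```

```text
clock: 36.17
tcp_pos: [0.4655, -0.0125, 0.0306]
tool_rot: [-0.0, 0.737, -0.676, -0.0]
force: [-0.1, 0.3, -0.4]
opening: 0.517
gripper_force: 61.4
clock: 36.42
tcp_pos: [0.4657, -0.0126, 0.0297]
tool_rot: [-0.0, 0.737, -0.675, 0.0]
force: [-2.1, 0.9, 6.5]
opening: 0.517
gripper_force: 62.2
```

Touchdown at the predicted height. Release gently, rise and check.

```bash
python3 -m crank '[[0,0,0,0,0,-0.001,-1],[0,0,0,0,0,-0.001,0.2],[0,0,0,0,0,-0.001,0.4],[0,0,0,0,0,-0.001,0.6],[0,0,0,0,0,-0.001,0.8],[0,0,0,0,0,-0.001,0.8],[0,0,0,0,0,-0.001,0.8]]'
python3 -m crank '[[0,0,0,0,0,-0.02,0.8],[0,0,0,0,0,-0.05,0.8],[0,0,0,0,0,-0.09,0.8],[0,0,0,0,0,-0.13,0.8],[0,0,0,0,0,-0.17,0.8],[0,0,0,0,0,-0.2,0.8],[0,0,0,0,0,-0.2,0.8]]'
python3 -m crank '[[0,0,0,0.2,0,-0.06,1],[0,0,0,0.2,0,-0.06,1],[0,0,0,0.2,0,-0.06,1],[0,0,0,0.2,0,-0.06,1],[0,0,0,0.2,0,-0.06,1],[0,0,0,0.2,0,-0.06,1]]'
python3 - <<'E'
from h import *
w=optics.snapshot("wrist"); h=cv2.cvtColor(w["image"],cv2.COLOR_RGB2HSV)
t=optics.snapshot("top"); H=cv2.cvtColor(t["image"],cv2.COLOR_RGB2HSV)
print(proj(w,[[.466,-.0121,.005],[.466,-.0121,.035],[.466,-.0121,.09],[.458,.079,.005]],True),proj(t,[[.466,-.0121,.04],[.458,.079,.05],[.621,.289,.06]]))
for r_ in H[205:270:2,200:305]: print("".join("P" if (x[0]>110 or x[0]<6) and x[1]>25 else ("g" if 40<x[0]<110 and x[1]>18 else ("#" if x[2]<75 else ("w" if x[1]>70 else ("h" if x[1]>28 else "."))))for x in r_))
t0=cv2.imread("pics/top0.png")[:,:,::-1]
d=cv2.absdiff(t0,t["image"]).max(2); print("tall hare region diff",(d[130:180,100:150]>40).sum())
E
```

```text
clock: 37.0
tcp_pos: [0.4656, -0.0125, 0.0297]
tool_rot: [-0.0, 0.737, -0.675, -0.0]
force: [0.7, 0.4, -0.2]
opening: 0.898
gripper_force: 0.0
clock: 37.58
tcp_pos: [0.469, -0.013, 0.1951]
tool_rot: [-0.003, 0.737, -0.675, 0.004]
force: [-0.1, -0.5, 0.1]
opening: 0.901
gripper_force: 0.0
clock: 38.08
tcp_pos: [0.4799, -0.1739, 0.2376]
tool_rot: [-0.0, 0.736, -0.677, 0.0]
force: [0.1, 0.4, 0.5]
opening: 1.0
gripper_force: 0.0
[[257.9342 274.0931]
 [257.9677 285.438 ]
 [258.0384 310.1348]
 [258.1198 320.7674]] [[272.516  233.7939]
 [228.4285 237.4797]
 [128.1284 158.3501]]
.........................................................................................................
......................................................................................hhhhhhwwh..........
.............................................................hhhhhhwwwwwwwwwwwwwwwwwwwwwwwwwwwwh.........
...................................hhhhhhhwwwwwwwwwwwwwwwwwwwwwwwwwwwwhhhhh.................hwwwh........
..........hhhhhhhwwwwwwwwwwwwwwwwwwwwwwwwwwwhhhhhhh.........................................hwwwh.
[... 2299 characters left out ...]
.........hhhhhhhhwwwwwwwwwwwwwwwwwh.....
....hwww#........................................hhhhhhhhhwwwwwwwwwwwwwwwwwwwwwwwwwwwwwwhhhhhh...........
.....wwww................hhhhhhhwwwwwwwwwwwwwwwwwwwwwwwwwwwhhhhhhhh......................................
.....hwwwwwwwwwwwwwwwwwwwwwwwwwwwwwwwwhhhh...............................................................
.......hwwwwhhhhhh.......................................................................................
.........................................................................................................
.........................................................................................................
tall hare region diff 0
```

```bash
python3 -c "
from plant import sign_off
print(sign_off())"
```

```text
the job is handed in; nothing more can be done
None
```

I handed the job in at about 38 s: both foil eggs are nested in the box with the lid home, the small hare and tin egg stand upright on the tray's floor, and the tall hare has not moved.

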